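# Pack and close the hose-fitting service kit

### The arm

A 6-joint arm with a two-finger parallel gripper is mounted at the origin on the work surface. World frame = base frame: x ahead of the robot, y to its left, z up, the work surface at z = 0. Lengths are in m, angles in degrees, forces in N, time in s.
With the tool pointing down it reaches from about 0.275 to 0.825 m from the base axis. Payload 5.2 kg.
Tool frame: the origin (TCP) lies at the very end of the fingers, on their centre line; the grasp point (between the pads) lies robot.hold_point_z behind it (robot.hold_point_z is the distance from the TCP to the grasp point, in m); z points along the fingers, x is the direction in which the jaws open and shut, and the axes are right-handed (so a half turn about z gives the same grasp; the last joint's range is limited). The gripper opens to 93 mm and grips with 3 to 60 N. Pads are 15 mm wide; open, the fingers measure 128 mm over their backs; the gripper's body (75 mm by 188 mm) begins 65 mm behind the grasp point.
Start: joints at [-76.822, 14.817, 87.949, -0, 77.235, -11.62], TCP at [0.231, -0.499, 0.219] pointing down, gripper open.
Joint ranges: [-179.93, 179.93], [-52.35, 119.4], [10.71, 147.94], [-69.91, 249.91], [12.55, 155.21], [-178.61, 178.61]. Speed limits (degrees/s): [147.25, 147.25, 180, 180, 180, 180].

### API

Orientations are given as [roll, pitch, yaw] about the fixed x, y, z axes, in that order (R = Rz(yaw) Ry(pitch) Rx(roll)).
In Python, from cell import robot gives the robot as it stands.
- The arm moves only by the shell command python3 -m handwheel 'ROWS' [FORCE]. ROWS is JSON, a list of rows, each a list of 3 entries, a list of its own where there are three numbers: the shift along the tool's x, y, z normalised to -1 to 1, where 1 is 300 mm, then the turn, a rotation vector about the tool's x, y, z normalised to -1 to 1, where 1 is pi rad, then the closure, from -1 (fully open) to 1 (shut). A call has 1 to 10 rows; each row is the pose to reach, as a shift and turn from the pose commanded when the call began, along the tool's axes at that moment, turning the shorter way round; what a row does not reach only later rows make up. A row lasts 1/10 s, in which the tool goes at most 50 mm and 8.59 degrees, less where a joint would pass 70% of its speed; a pose out of reach is approached as far as the arm can. A call with a number of a shift or a turn outside -1 to 1 is refused whole. A call with a gripper value outside its range is refused whole. The fingers move at their own pace and stop on an object; FORCE is the grip in N (left out, the last holds). Time passes only in rows, so rows that repeat a pose let the fingers close. It gives the time, the measured TCP pose, the force and the opening at its end, in the units of the state.
- robot.read_state(): the state, without advancing time (a new reading comes with each control period).
- robot.snapshot(name): name is "scene" or "top"; returns a dict with "image" (400x640x3 uint8, blue, green, red), "vfov" (degrees; the focal length in pixels is half the picture's height over the tangent of half this angle, whatever the lens; pixels are square), "cx", "cy" (the principal point, pixels), "R" (3x3) and "t" (3): a world point X has camera coordinates R X + t. Camera axes: x right, y down, z forward; pixel columns grow to the right and rows downward; lengths in m; the calibration is good to about 2 mm. A picture is of the moment at which its call begins. There is no depth.
- robot.hand_in(): hands the job in, once; it reports no verdict.
Trained networks look in the newest picture that a camera, given by its name, has taken for a name from the list of things; names that differ only in an ending like _2 or _b are one class to them, and where a whole thing is asked for, a point or a joint stands for the part that bears it (a point fixed in the world has none). Each returns a list of dicts, best first, with "confidence" (0 to 1); they miss things now and then, are a little off and sometimes report something else, mostly with a low value. They report only what shows in the picture. A call takes as long as a camera call. They do not tell look-alikes from the thing itself.
- robot.masks_of(camera, target): "region" (400x640 bool, what is visible of it) and "point" ([column, row] in pixels, amid what is visible of it).
The state is a dict: "time_s": time; "joints": joint angles; "qd": joint speeds; "joint_efforts": joint torques, N m; "ee_pos": TCP position; "eef_rot": TCP orientation; "contact_force": force on the tool from outside, world axes, zero at the start; "ft_torque": the same for the moment, N m; "finger_gap": opening from 0.0 (shut) to 1.0 (fully open).
Only numpy, scipy, OpenCV 4.12 (cv2) and the standard library are available. Lean on these libraries where they do the work, as an engineer would, in place of code of your own. Each camera call takes 0.05 s, during which the arm holds its last target.

### The job

Pack the service kit for the road: slide the case's cover open, lay every brass valve flat in the compartment under it (side by side, none on top of another), and slide the cover fully shut over them. Lay every green tube-clamp block flat in the open drawer and push the drawer fully home. Leave the other things on the bench where they are.

Things in the scene. Friction and masses are not known exactly. Their poses are not given: they have to be found in the camera images.
- case: blue metal service-kit case fixed to the bench, 200 (x) x 336 (y) x 70 mm high; origin at the centre of its underside; its front (-x) faces the robot. Its right part (-y) is an open-topped compartment, its left part (+y) a bay with a flat roof (58 mm high) that holds the drawer. 6 mm walls; two 10 mm high, 6 to 10 mm wide guide rails run along the front and back top edges, the cover between them
- compartment_floor (a point): centre of the compartment's inner floor (12 mm above the bench), axes as the case; the compartment is 188 (x) x 156 (y) mm inside, its front and back walls end 56 mm above this floor, its right wall and the dividing wall 46 mm above it; the cover's underside runs 47 mm above this floor
- cover (a joint): flat aluminium sliding cover, 186 x 160 x 5 mm: 0 = fully shut over the compartment, grows (m) as it slides along the case's +y over the roof of the drawer bay, 0.156 = fully open
- cover_grip (a point): middle of the orange upright grip bar on the cover: 60 mm long along the case's x, 14 mm thick along y, 28 mm high; this point lies 14 mm below the bar's top and 15 mm above the cover's top face; moves with the cover
- drawer (a joint): the drawer on the case's left: 0 = fully home, grows (m) as it comes out along the case's -x, 0.125 at most
- drawer_pull (a point): centre of the front face of the drawer's black pull, a solid bar 60 mm wide (y) and 14 mm high standing 14 mm out of the grey front plate (166 mm wide, 8 mm thick, 42 mm high, from 13 to 55 mm above the bench); 43 mm above the bench; axes as the case; moves with the drawer
- drawer_load (a point): point on the drawer's inner floor (18 mm above the bench), midway across, 43 mm behind the inside of its front wall; the drawer is 170 (x) x 144 (y) mm inside with side walls 25 mm above this floor; only the part ahead of the case's front is open from above, and the bay's roof clears this floor by 36 mm; axes as the case; moves with the drawer
- valve1: brass inline check valve lying on its side: 36 mm cube body with a round 26 mm stub out of each of two facing ends, 76 mm long overall; origin at its centre (18 mm above what it lies on), x along its 76 mm length, the same on all four sides. May be absent
- valve2: brass inline check valve lying on its side: 36 mm cube body with a round 26 mm stub out of each of two facing ends, 76 mm long overall; origin at its centre (18 mm above what it lies on), x along its 76 mm length, the same on all four sides. May be absent
- valve3: brass inline check valve lying on its side: 36 mm cube body with a round 26 mm stub out of each of two facing ends, 76 mm long overall; origin at its centre (18 mm above what it lies on), x along its 76 mm length, the same on all four sides. May be absent
- valve4: brass inline check valve lying on its side: 36 mm cube body with a round 26 mm stub out of each of two facing ends, 76 mm long overall; origin at its centre (18 mm above what it lies on), x along its 76 mm length, the same on all four sides. May be absent
- clamp1: green plastic tube-clamp block with a black seam, 60 x 34 x 34 mm; origin at its centre (17 mm above what it lies on), x along its 60 mm length. May be absent
- clamp2: green plastic tube-clamp block with a black seam, 60 x 34 x 34 mm; origin at its centre (17 mm above what it lies on), x along its 60 mm length. May be absent
- screwdriver: screwdriver lying on the bench in front of the case, origin under its middle, along x; bystander
- wrench: steel wrench lying on the bench, along x; bystander
- tape: black tape roll, 90 mm across, 30 mm high; bystander
- spray: spray can, 58 mm across, 170 mm high, standing; bystander
- flange: steel flange ring, 110 mm across, 18 mm high; bystander
There are look-alikes about, which are no part of the job. Leave any grey or pink look-alike of the valve4 alone.

How it is judged (in metres and radians):
On the way, in this order (a step that is already met when the one before it is completed fails the run):
1. the cover is slid open (value of joint cover above 0.08 m), for 0.2 s.
2. every brass valve lies in the compartment (x of valve1 in the frame of compartment_floor between -0.094 and 0.094 m and y of valve1 in the frame of compartment_floor between -0.078 and 0.078 m and z of valve1 in the frame of compartment_floor between 0 and 0.036 m and x of valve2 in the frame of compartment_floor between -0.094 and 0.094 m and y of valve2 in the frame of compartment_floor between -0.078 and 0.078 m and z of valve2 in the frame of compartment_floor between 0 and 0.036 m and x of valve3 in the frame of compartment_floor between -0.094 and 0.094 m and y of valve3 in the frame of compartment_floor between -0.078 and 0.078 m and z of valve3 in the frame of compartment_floor between 0 and 0.036 m and x of valve4 in the frame of compartment_floor between -0.094 and 0.094 m and y of valve4 in the frame of compartment_floor between -0.078 and 0.078 m and z of valve4 in the frame of compartment_floor between 0 and 0.036 m), for 0.2 s.
3. the cover is fully shut over the valves (all of step 2 and value of joint cover below 0.006 m), for 0.2 s.
At the end, for the whole second after the job is handed in: every brass valve lies on the compartment's floor and every green block on the drawer's floor, cover and drawer are both shut to within 6 mm, and all is at rest (all of step 3 and x of clamp1 in the frame of drawer_load between -0.046 and 0.132 m and y of clamp1 in the frame of drawer_load between -0.076 and 0.076 m and z of clamp1 in the frame of drawer_load between 0 and 0.026 m and x of clamp2 in the frame of drawer_load between -0.046 and 0.132 m and y of clamp2 in the frame of drawer_load between -0.076 and 0.076 m and z of clamp2 in the frame of drawer_load between 0 and 0.026 m and value of joint drawer below 0.006 m and linear speed of each of valve1, valve2, valve3, valve4, clamp1, clamp2 below 0.03 m/s); the robot touches nothing.
It fails at once if another thing on the bench (tool, tape, can, flange) is moved more than 30 mm (distance of any of screwdriver, wrench, tape, spray, flange from where it was at the start of the episode above 0.03 m).
Of valve1, valve2, valve3, valve4 only 2 to 4 are there at a start; the rules pass over those that are not, and their reading is None.
Of clamp1, clamp2 only 1 to 2 are there at a start; the rules pass over those that are not, and their reading is None.
At some moment in a run one of valve1, valve2, valve3, valve4, clamp1, clamp2 may be knocked a few centimetres aside while the robot is not near it.
Once in a run the grip may slacken for a moment while it holds something.
It also fails if it takes over 192 s, if anything falls off the work surface, if the arm or the gripper's body presses on something with over 40 N, if the wrist force passes 120 N, or if a joint passes its speed limit or range.

## Working session

There is one attempt and no reset: what is moved stays moved. The work goes in short steps, Python scripts to look and compute and a shell command to move; the robot and the scene stay as the last step left them, time stands still between calls to the robot, and variables do not carry over. Pictures are saved under pics/ and viewed, and the job is handed in when it is done.

```bash
mkdir -p pics; ls
cat > h.py <<'E'
import numpy as np, cv2
from cell import robot
def snap(n,f=None):
    s=robot.snapshot(n)
    if f: cv2.imwrite('pics/'+f,s['image'])
    return s
def ray(s,uv):
    f=200/np.tan(np.radians(s['vfov'])/2)
    R=np.array(s['R']);t=np.array(s['t'])
    d=R.T@np.array([(uv[0]-s['cx'])/f,(uv[1]-s['cy'])/f,1]);return -R.T@t,d
def at(s,uv,z):
    c,d=ray(s,uv);return c+d*(z-c[2])/d[2]
def proj(s,X):
    f=200/np.tan(np.radians(s['vfov'])/2)
    p=np.array(s['R'])@np.array(X)+np.array(s['t']);return np.array([f*p[0]/p[2]+s['cx'],f*p[1]/p[2]+s['cy']])
E
python3 - <<'E'
from h import *
print(robot.read_state(), robot.hold_point_z)
for n in('scene','top'):
    s=snap(n,n+'0.png');print(n,s['vfov'],s['cx'],s['cy'],np.round(s['R'],3),s['t'],-np.array(s['R']).T@s['t'])
E
```

```text
pics
{'time_s': 0.0, 'joints': array([-7.68229081e+01,  1.48581711e+01,  8.80119378e+01,  2.38640143e-04,
        7.72341658e+01, -1.16201809e+01]), 'qd': array([ 0.00293602,  0.01274524, -0.10061879,  0.07271727,  0.11566029,
        0.00714178]), 'joint_efforts': array([-1.68490977e-03, -4.37309825e+01, -2.83997548e+01,  7.17162411e-02,
        4.12930234e-02, -1.32072123e-04]), 'ee_pos': array([ 0.23056354, -0.49873022,  0.21782191]), 'eef_rot': array([-1.79978769e+02,  1.02090624e-01, -6.52027612e+01]), 'contact_force': array([ 0.99199382,  0.73696004, -0.53014897]), 'ft_torque': array([-0.00613118,  0.01742112, -0.03643307]), 'finger_gap': 0.9987283231213666} 0.0188
scene 52.304324929914614 321.21976250576165 204.9444680820168 [[ 0.605  0.796  0.016]
 [ 0.665 -0.494 -0.561]
 [-0.439  0.35  -0.828]] [-0.27039597 -0.23267912  1.46142543] [ 0.959106   -0.41063913  1.08374767]
top 45.82728002631655 332.3210999547423 194.15370177289032 [[-0.024 -1.     0.002]
 [-0.993  0.024 -0.119]
 [ 0.119 -0.005 -0.993]] [0.01595203 0.46234376 1.25726273] [0.30973664 0.01110843 1.30332866]
```

View pics/top0.png

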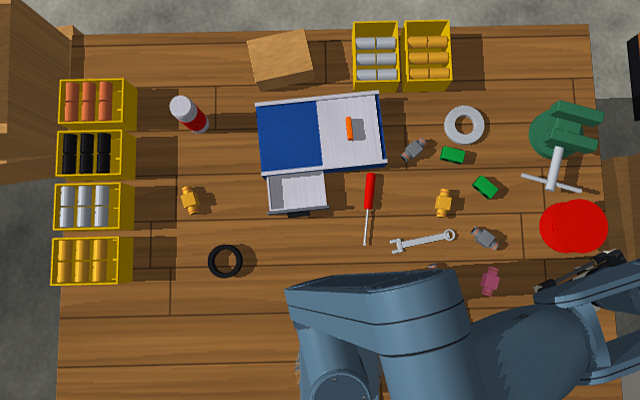

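View pics/scene0.png

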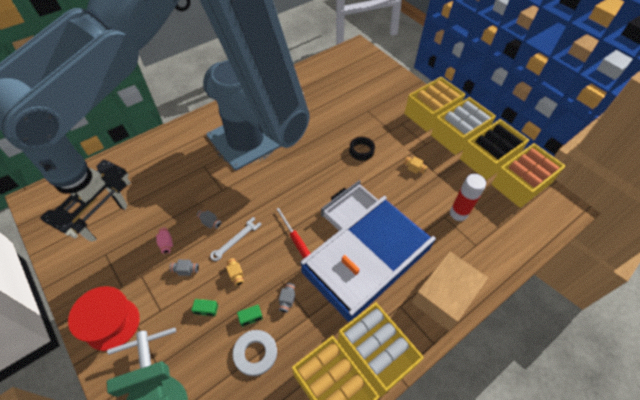

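The top view shows two yellow (brass) valves at (190,200) and (443,203). The grey look-alikes are at (413,150), (485,237) and about (437,267), and a pink one is at (490,281). The green clamps are at (452,155) and (486,187). The case is near (320,135), with its drawer open toward the robot. Next I'll measure with the networks.

Run:
```python
from h import *
for n in('top','scene'):
    s=snap(n)
    for t in('valve1','clamp1','screwdriver','wrench','cover_grip','drawer_pull','case','spray','tape','flange'):
        for m in robot.masks_of(n,t):
            r=m['region'];ys,xs=np.nonzero(r)
            z={'valve1':.018,'clamp1':.034,'cover_grip':.092,'drawer_pull':.043,'case':.07}.get(t,.01)
            uv=m['point'];col=s['image'][r].mean(0).astype(int)
            c,(w,h),a=cv2.minAreaRect(np.c_[xs,ys].astype(np.float32))
            print(n,t,round(m['confidence'],2),np.round(uv,1),len(xs),'bgr',col,np.round(at(s,uv,z),3),'rect',np.round([*c,w,h,a],1))
s=snap('top')
im=s['image']
a=cv2.resize(im[170:230,160:220],(380,380),interpolation=3);b=cv2.resize(im[140:300,400:520],(420,560),interpolation=3)
o=np.zeros((560,800,3),np.uint8);o[:380,:380]=a;o[:,380:]=b;cv2.imwrite('pics/c1.png',o)
cv2.imwrite('pics/case1.png',cv2.resize(im[80:230,240:400],(800,750),interpolation=3)[:600])
```

```text
top valve1 0.91 [488.9 281.4] 357 bgr [ 84  63 135] [ 0.218 -0.409  0.018] rect [489.6 280.9  16.7  27.6  14. ]
top valve1 0.84 [488.6 238. ] 385 bgr [101 101 106] [ 0.334 -0.415  0.018] rect [484.6 238.6  30.5  15.7  35.5]
top valve1 0.82 [443.1 201.9] 319 bgr [ 40 144 201] [ 0.435 -0.297  0.018] rect [443.5 203.   26.   15.   90. ]
top valve1 0.67 [415.5 151.3] 323 bgr [ 96  95 100] [ 0.578 -0.228  0.018] rect [413.5 149.5  12.7  28.3  45. ]
top valve1 0.54 [188.4 201.7] 375 bgr [ 36 123 173] [0.452 0.398 0.018] rect [190. 200.  28.  16.  90.]
top clamp1 0.9 [453.3 152.8] 325 bgr [ 48 127  15] [ 0.568 -0.328  0.034] rect [452.1 154.5  23.3  14.8  13. ]
top clamp1 0.84 [484.9 183.6] 323 bgr [ 49 129  13] [ 0.481 -0.409  0.034] rect [484.6 187.4  22.9  14.5  41.6]
top clamp1 0.26 [214.  257.3] 571 bgr [25 24 26] [0.3   0.323 0.034] rect [225.  261.5  33.   34.   90. ]
top screwdriver 0.74 [367.3 194.7] 391 bgr [ 23  31 171] [ 0.461 -0.092  0.01 ] rect [368.  205.9  10.6  66.5   5.7]
top screwdriver 0.62 [312.  145.8] 11880 bgr [156 126 113] [0.602 0.058 0.01 ] rect [322.6 155.  117.9
[... 2037 characters left out ...]
1.5  59.1  48.4]
scene cover_grip 0.89 [346.7 270.7] 3467 bgr [199 193 197] [ 0.642 -0.065  0.092] rect [349.1 266.8  65.3  56.7  46.7]
scene drawer_pull 0.65 [348.2 203.4] 1449 bgr [161 155 156] [0.453 0.1   0.043] rect [347.3 203.9  31.2  52.1  51.6]
scene drawer_pull 0.25 [237.7 270.7] 333 bgr [ 78 146 192] [ 0.445 -0.29   0.043] rect [234.7 271.1  27.8  13.9  71.6]
scene case 0.73 [363.4 248. ] 10064 bgr [165 138 128] [0.609 0.024 0.07 ] rect [357.3 245.2 106.8 118.8  45. ]
scene flange 0.76 [258.5 359.3] 1232 bgr [186 181 179] [ 0.671 -0.369  0.01 ] rect [254.9 352.3  43.4  44.3  63.4]
scene flange 0.61 [364.8 151.5] 436 bgr [27 30 36] [0.301 0.302 0.01 ] rect [362. 148.  24.  26.  90.]
```

View pics/c1.png

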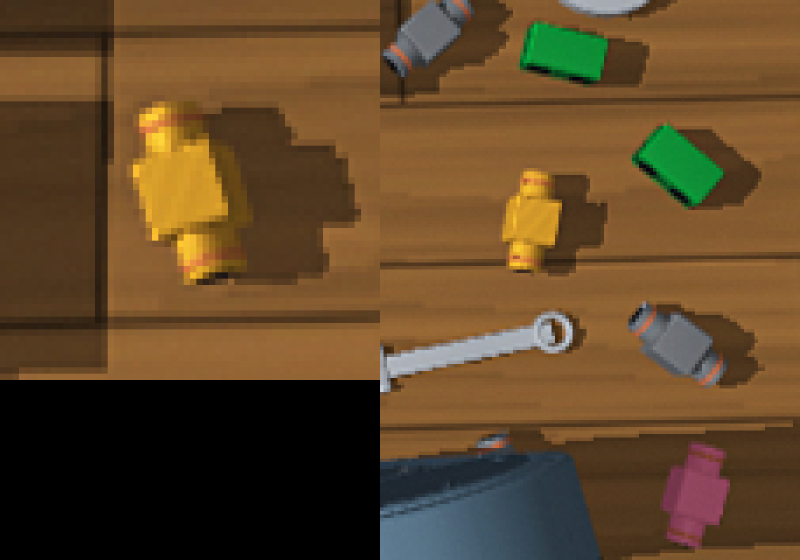

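View pics/case1.png

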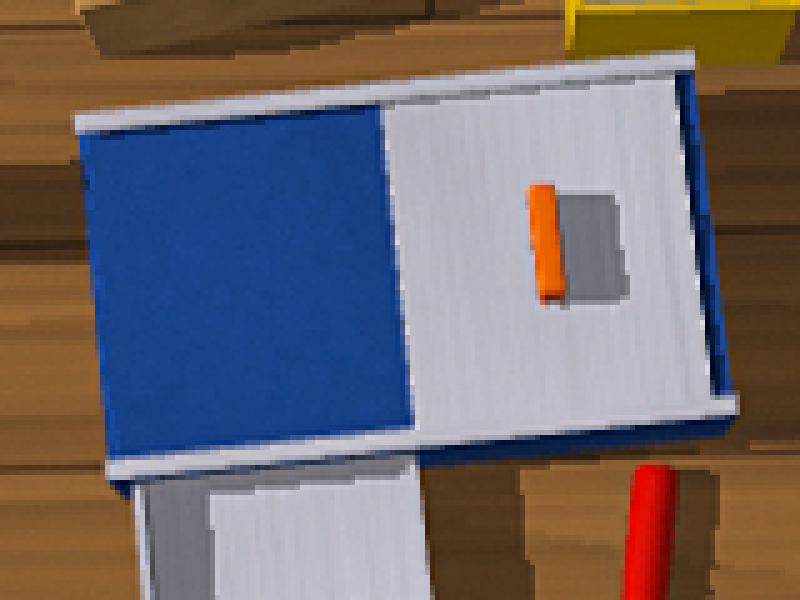

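Run:
```python
from h import *
s=snap('top')
for z in(.068,.07):
  P=[at(s,p,z)[:2] for p in[(255,103.4),(378.6,90.4),(387.6,162.4),(262,176)]]
  P=np.array(P);print(z,np.round(P,4).tolist(),'c',P.mean(0).round(4),[round(float(np.linalg.norm(P[i]-P[(i+1)%4])),4) for i in range(4)],
   [round(float(np.degrees(np.arctan2(*(P[(i+1)%4]-P[i])[::-1]))),2) for i in range(4)])
# grip: centre of top
print('grip top mid',at(s,(240+545/5,80+240/5),.093))
sc=snap('scene')
cv2.imwrite('pics/case2.png',cv2.resize(sc['image'][170:320,290:450],(800,750),interpolation=3)[:,:])
cv2.imwrite('pics/case2a.png',cv2.resize(sc['image'][180:320,295:445],(800,600),interpolation=3))
```

```text
0.068 [[0.7086, 0.207], [0.7369, -0.1268], [0.539, -0.1436], [0.5105, 0.1895]] c [0.6238 0.0315] [0.335, 0.1986, 0.3343, 0.1989] [-85.15, -175.15, 94.9, 5.06]
0.07 [[0.7079, 0.2067], [0.7362, -0.1266], [0.5386, -0.1433], [0.5101, 0.1892]] c [0.6232 0.0315] [0.3345, 0.1983, 0.3338, 0.1986] [-85.15, -175.15, 94.9, 5.06]
grip top mid [ 0.62825463 -0.04278103  0.093     ]
```

View pics/case2a.png

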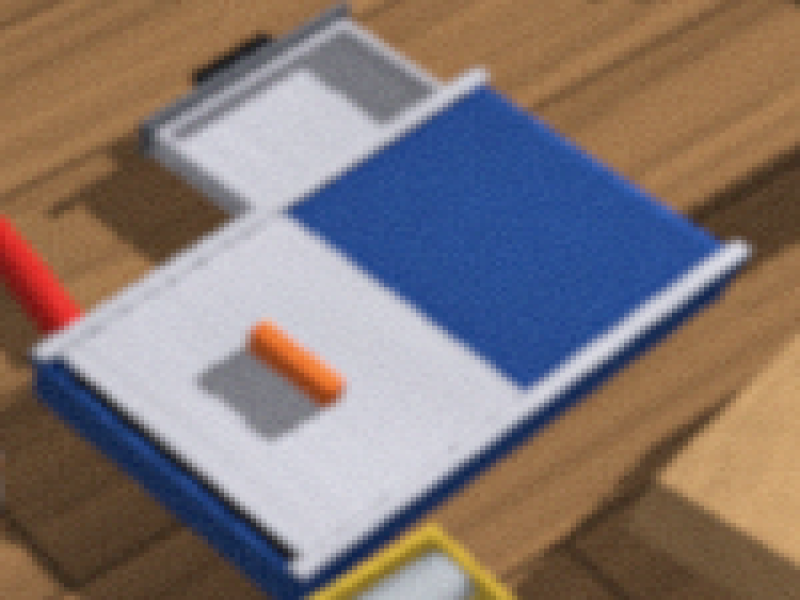

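The fitted case outline is 199 × 334 mm, against 200 × 336 given. Its centre is at (0.6235, 0.0315) with yaw 5°. The grip bar is at about (0.628, -0.043), running along the case's x. I'll check that with the scene camera and write a move calculator.

```bash
cat >> h.py <<'E'
from scipy.spatial.transform import Rotation as Ro
C=np.array([.6235,.0315]);TH=np.radians(5)
def case(x,y): return C+np.array([x*np.cos(TH)-y*np.sin(TH),x*np.sin(TH)+y*np.cos(TH)])
def tocase(p):
    d=np.array(p[:2])-C;return np.array([d[0]*np.cos(TH)+d[1]*np.sin(TH),-d[0]*np.sin(TH)+d[1]*np.cos(TH)])
def go(x,y,z,yaw,fr=None):
    """prints shift/turn (handwheel units) from the current (or given) pose"""
    st=robot.read_state()
    p,e=(st['ee_pos'],st['eef_rot']) if fr is None else fr
    R0=Ro.from_euler('xyz',e,degrees=True)
    best=None
    for k in(-180,0,180):
        R1=Ro.from_euler('xyz',[180,0,yaw+k],degrees=True)
        v=(R0.inv()*R1).as_rotvec()
        if best is None or np.linalg.norm(v)<np.linalg.norm(best[1]): best=(yaw+k,v)
    d=R0.inv().apply(np.array([x,y,z])-p)
    print('yaw',best[0],'shift',np.round(d/.3,4).tolist(),'turn',np.round(best[1]/np.pi,4).tolist(),'rows',round(np.linalg.norm(d)/.05,1),round(np.degrees(np.linalg.norm(best[1]))/8.59,1))
    return [x,y,z],[180,0,best[0]]
def st():
    s=robot.read_state();print(round(s['time_s'],2),np.round(s['ee_pos'],4),np.round(s['eef_rot'],1),np.round(s['contact_force'],1),round(s['finger_gap'],3),np.round(s['joints'],0))
E
python3 - <<'E'
from h import *
s=snap('scene')
g=at(s,(295+297/800*150,180+358/600*140),.093);print(g,tocase(g))
t=snap('top')
for z in(.064,):
  for p in((240+382/5,80+105/5),(240+412/5,80+425/5),(240+395/5,80+250/5)): print('cover left edge',tocase(at(t,p,z)))
f=go(.43,-.27,.219,-85)
go(.628,-.043,.16,-85,f)
E
```

```text
[ 0.63245421 -0.04347246  0.093     ] [ 0.00238586 -0.07546757]
cover left edge [0.08972517 0.0025519 ]
cover left edge [-0.08647263  0.00552283]
cover left edge [0.00920214 0.00422667]
yaw -85 shift [-0.4152, -0.9236, -0.0012] turn [-0.0, 0.0, 0.11] rows 6.1 2.3
yaw -85 shift [-0.6963, -0.7234, 0.1967] turn [0.0, 0.0, 0.0] rows 6.1 0.0
```

```bash
python3 -m handwheel '[[[-0.4152,-0.9236,0],[0,0,0.11],-1],[[-0.4152,-0.9236,0],[0,0,0.11],-1],[[-0.4152,-0.9236,0],[0,0,0.11],-1],[[-0.4152,-0.9236,0],[0,0,0.11],-1],[[-0.4152,-0.9236,0],[0,0,0.11],-1],[[-0.4152,-0.9236,0],[0,0,0.11],-1],[[-0.4152,-0.9236,0],[0,0,0.11],-1],[[-0.4152,-0.9236,0],[0,0,0.11],-1]]' 30
python3 -m handwheel '[[[-0.6963,-0.7234,0.19],[0,0,0],-1],[[-0.6963,-0.7234,0.19],[0,0,0],-1],[[-0.6963,-0.7234,0.19],[0,0,0],-1],[[-0.6963,-0.7234,0.19],[0,0,0],-1],[[-0.6963,-0.7234,0.19],[0,0,0],-1],[[-0.6963,-0.7234,0.19],[0,0,0],-1],[[-0.6963,-0.7234,0.19],[0,0,0],-1],[[-0.6963,-0.7234,0.19],[0,0,0],-1]]'
python3 - <<'E'
from h import *
st()
s=snap('top','t1.png');snap('scene','s1.png')
go(*case(0.0,-.075),.070,-85)
E
```

```text
time_s: 2.25
ee_pos: [0.4308, -0.2687, 0.2187]
eef_rot: [180.0, -0.0, -84.8]
contact_force: [-1.0, -0.2, 0.0]
finger_gap: 1.002
time_s: 3.05
ee_pos: [0.628, -0.0438, 0.1606]
eef_rot: [179.9, -0.0, -85.0]
contact_force: [-0.1, 0.3, 0.1]
finger_gap: 0.998
3.05 [ 0.628  -0.0438  0.1606] [179.9  -0.  -85. ] [-0.1  0.3  0.1] 0.998 [-14.  25.  81.  -0.  74.  71.]
yaw -85 shift [-0.0063, -0.01, 0.3054] turn [0.0003, -0.0003, -0.0005] rows 1.8 0.0
```

View pics/t1.png

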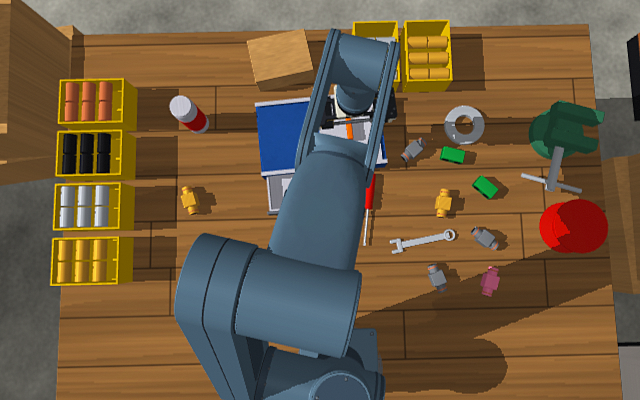

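View pics/s1.png

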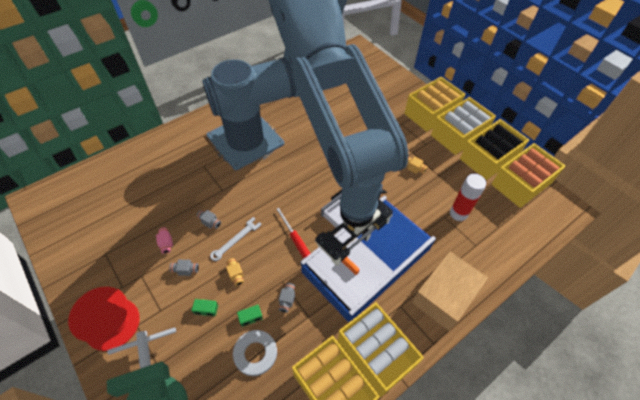

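The arm hid only a third grey look-alike, now visible at top (437,277). That leaves two brass valves, (190,200) and (443,203), and two clamps, (452,155) and (486,187). Next I'll lower onto the grip bar and close.

```bash
python3 -m handwheel '[[[-0.006,-0.01,0.15],[0,0,0],-1],[[-0.006,-0.01,0.25],[0,0,0],-1],[[-0.006,-0.01,0.30],[0,0,0],-1],[[-0.006,-0.01,0.30],[0,0,0],0.2],[[-0.006,-0.01,0.30],[0,0,0],0.6],[[-0.006,-0.01,0.30],[0,0,0],1],[[-0.006,-0.01,0.30],[0,0,0],1],[[-0.006,-0.01,0.30],[0,0,0],1],[[-0.006,-0.01,0.30],[0,0,0],1]]' 30
python3 - <<'E'
from h import *
st(); print(tocase(robot.read_state()['ee_pos'])); go(*case(0.0,-.084+.155),.0715,-85)
E
```

```text
time_s: 4.05
ee_pos: [0.6311, -0.041, 0.0723]
eef_rot: [-179.9, -0.0, -85.0]
contact_force: [0.4, 0.0, -0.2]
finger_gap: 0.531
4.05 [ 0.6311 -0.041   0.0723] [-179.9   -0.   -85. ] [ 0.4  0.  -0.2] 0.531 [-14.  30.  86.  -0.  63.  71.]
[ 0.00129637 -0.07285944]
yaw -85 shift [-0.4795, 0.0043, 0.0026] turn [-0.0003, -0.0001, 0.0] rows 2.9 0.0
```

```bash
python3 -m handwheel '[[[0,0,0],[0,0,0],1],[[0,0,0],[0,0,0],1],[[0,0,0],[0,0,0],1],[[0,0,0],[0,0,0],1],[[0,0,0],[0,0,0],1],[[0,0,0],[0,0,0],1],[[0,0,0],[0,0,0],1]]'
python3 - <<'E'
from h import *
st(); print(tocase(robot.read_state()['ee_pos'])); go(*case(0.0,-.084+.155),.0715,-85)
E
```

```text
time_s: 4.75
ee_pos: [0.6308, -0.041, 0.0716]
eef_rot: [180.0, -0.0, -85.0]
contact_force: [-0.2, -0.2, -1.5]
finger_gap: 0.147
4.75 [ 0.6308 -0.041   0.0716] [180.  -0. -85.] [-0.2 -0.2 -1.5] 0.147 [-14.  30.  86.  -0.  63.  71.]
[ 0.00095535 -0.07288125]
yaw -85 shift [-0.4796, 0.0033, 0.0002] turn [0.0, -0.0, -0.0] rows 2.9 0.0
```

Closed on the bar: 0.147 × 93 mm = 13.7 mm, which matches its 14 mm thickness. Now I'll slide it open in smooth steps.

```bash
python3 -m handwheel '[[[-0.03,0,0],[0,0,0],1],[[-0.09,0,0],[0,0,0],1],[[-0.16,0,0],[0,0,0],1],[[-0.23,0,0],[0,0,0],1],[[-0.30,0,0],[0,0,0],1],[[-0.37,0,0],[0,0,0],1],[[-0.43,0,0],[0,0,0],1],[[-0.47,0,0],[0,0,0],1],[[-0.47,0,0],[0,0,0],1]]'
python3 - <<'E'
from h import *
st(); print(tocase(robot.read_state()['ee_pos']))
E
```

```text
time_s: 5.65
ee_pos: [0.6188, 0.1025, 0.0716]
eef_rot: [-179.9, 0.1, -84.9]
contact_force: [3.9, 1.6, -4.3]
finger_gap: 0.148
5.65 [0.6188 0.1025 0.0716] [-1.799e+02  1.000e-01 -8.490e+01] [ 3.9  1.6 -4.3] 0.148 [-1. 30. 87.  0. 63. 84.]
[0.00148978 0.07114741]
```

```bash
python3 -m handwheel '[[[0,0,0],[0,0,0],-0.4],[[0,0,0],[0,0,0],-0.4],[[0,0,0],[0,0,0],-0.4],[[0,0,-0.05],[0,0,0],-0.4],[[0,0,-0.2],[0,0,0],-0.4],[[0,0,-0.36],[0,0,0],-0.6],[[0,0,-0.4],[0,0,0],-1],[[0,0,-0.4],[0,0,0],-1]]'
python3 - <<'E'
from h import *
st()
s=snap('top','t2.png');im=s['image']
o=np.zeros((600,800,3),np.uint8)
for i,(u,v) in enumerate([(190,200),(443,203),(452,155),(486,187)]):
    c=cv2.resize(im[v-18:v+19,u-25:u+25],(400,296),interpolation=3)
    o[(i//2)*300:(i//2)*300+296,(i%2)*400:(i%2)*400+400]=c
cv2.imwrite('pics/c2.png',o)
E
```

```text
time_s: 6.45
ee_pos: [0.62, 0.0992, 0.1948]
eef_rot: [-179.7, -0.0, -85.0]
contact_force: [0.2, 1.4, -0.3]
finger_gap: 0.786
6.45 [0.62   0.0992 0.1948] [-179.7   -0.   -85. ] [ 0.2  1.4 -0.3] 0.786 [-1. 23. 79.  0. 77. 84.]
```

View pics/c2.png

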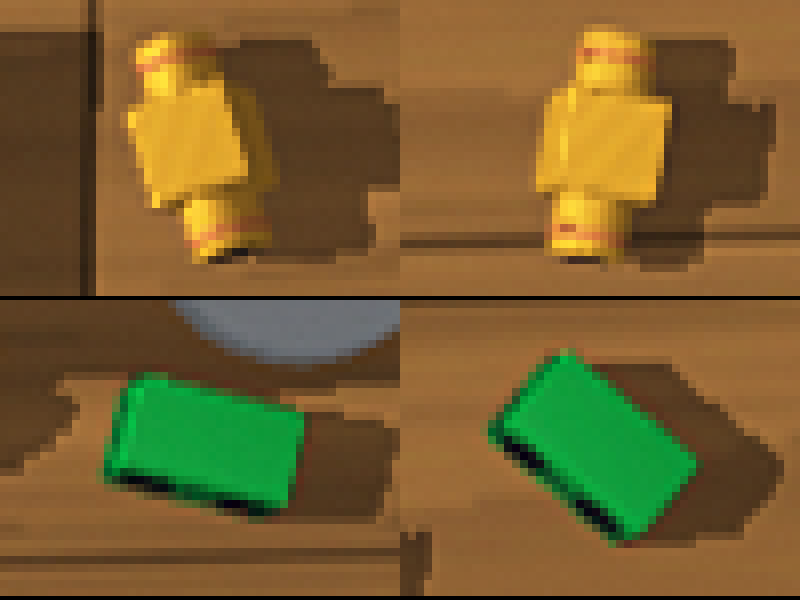

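View pics/t2.png

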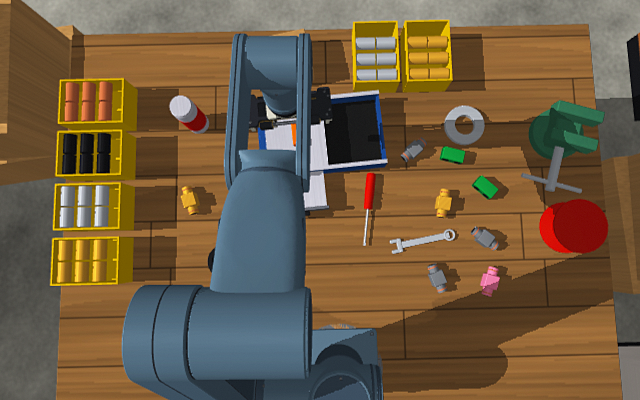

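```bash
cat > m.py <<'E'
from h import *
def quad(s,pts,z,s0=8,o=(0,0)):
    P=np.array([at(s,(o[0]+p[0]/s0,o[1]+p[1]/s0),z)[:2] for p in pts]);L=[round(float(np.linalg.norm(P[i]-P[(i+1)%4])),3) for i in range(4)]
    A=[round(float(np.degrees(np.arctan2(*(P[(i+1)%4]-P[i])[::-1]))),1) for i in range(4)]
    print('c',P.mean(0).round(4),'L',L,'A',A)
E
python3 - <<'E'
from m import *
s=snap('top')
print('VL');quad(s,[(128,112),(228,84),(248,180),(152,206)],.036,8,(165,182))
print('VR');quad(s,[(175,92),(272,100),(255,203),(160,195)],.036,8,(418,185))
print('CA');quad(s,[(145,75),(305,110),(285,202),(125,164)],.034,8,(427,137))
print('CB');quad(s,[(170,52),(297,162),(232,235),(100,125)],.034,8,(461,169))
# stub ends axis
for n,a,b,o in(('VL',(165,35),(232,255),(165,182)),('VR',(215,32),(182,255),(418,185))):
    p=[at(s,(o[0]+q[0]/8,o[1]+q[1]/8),.027)[:2] for q in(a,b)];d=p[0]-p[1];print(n,np.degrees(np.arctan2(d[1],d[0])),np.linalg.norm(d),(p[0]+p[1])/2)
sc=robot.snapshot('scene')
for n,X in(('VL',(.455,.397,.018)),('VR',(.43,-.3,.018))): print(n,proj(sc,X))
cv2.imwrite('pics/vl.png',cv2.resize(sc['image'][145:185,390:440],(800,640),interpolation=3)[:600])
E
```

```text
VL
c [0.4545 0.392 ] L [0.035, 0.033, 0.033, 0.033] A [-75.5, -167.8, 104.0, 14.9]
VR
c [ 0.4292 -0.2977] L [0.033, 0.035, 0.032, 0.035] A [-96.1, 167.6, 83.8, -11.1]
CA
c [ 0.5637 -0.3297] L [0.056, 0.033, 0.056, 0.032] A [-104.0, 164.7, 75.0, -15.4]
CB
c [ 0.4716 -0.4117] L [0.056, 0.034, 0.057, 0.035] A [-133.5, 135.8, 47.7, -46.0]
VL 17.31491695267143 0.07914890962425015 [0.45575219 0.39148634]
VR -11.32039828696755 0.077131926205197 [ 0.43163518 -0.29421094]
VL [415.61836778 164.87487399]
VR [233.2970018  272.48115075]
```

Run:
```python
from h import *
f=go(.455,.392,.12,-75)
go(.455,.392,.003,-75,f)
```

```text
yaw -75 shift [-1.0186, 0.4531, 0.2339] turn [0.0012, 0.0002, -0.0557] rows 6.8 1.2
yaw -75 shift [0.0, -0.0, 0.39] turn [0.0, 0.0, 0.0] rows 2.3 0.0
```

```bash
python3 -m handwheel '[[[-0.5,0.23,0],[0,0,-0.0557],-1],[[-1,0.453,0],[0,0,-0.0557],-1],[[-1,0.453,0.1],[0,0,-0.0557],-1],[[-1,0.453,0.2],[0,0,-0.0557],-1],[[-1,0.453,0.23],[0,0,-0.0557],-1],[[-1,0.453,0.23],[0,0,-0.0557],-1],[[-1,0.453,0.23],[0,0,-0.0557],-1],[[-1,0.453,0.23],[0,0,-0.0557],-1]]'
python3 - <<'E'
from h import *
st();snap('scene','s3.png');s=snap('top');cv2.imwrite('pics/s3c.png',cv2.resize(robot.snapshot('scene')['image'][110:210,350:480],(780,600),interpolation=3))
go(.455,.392,.003,-75)
E
```

```text
time_s: 7.4
ee_pos: [0.4512, 0.3887, 0.1178]
eef_rot: [179.5, -0.0, -74.7]
contact_force: [0.7, -1.0, -0.5]
finger_gap: 1.001
7.4 [0.4512 0.3887 0.1178] [179.5  -0.  -74.7] [ 0.7 -1.  -0.5] 1.001 [ 30.  24.  89.   0.  67. 105.]
yaw -75 shift [-0.0216, -0.0016, 0.3939] turn [0.0008, -0.0004, 0.0003] rows 2.4 0.0
```

View pics/s3c.png

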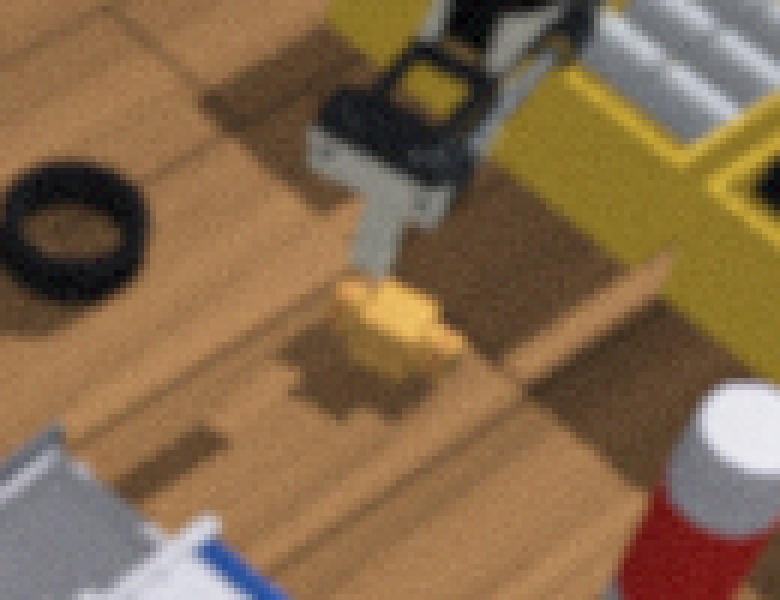

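```bash
python3 -m handwheel '[[[-0.02,0,0.1],[0,0,0],-1],[[-0.02,0,0.22],[0,0,0],-1],[[-0.02,0,0.32],[0,0,0],-1],[[-0.02,0,0.38],[0,0,0],-0.3],[[-0.02,0,0.385],[0,0,0],1],[[-0.02,0,0.385],[0,0,0],1],[[-0.02,0,0.385],[0,0,0],1],[[-0.02,0,0.385],[0,0,0],1],[[-0.02,0,0.385],[0,0,0],1],[[-0.02,0,0.385],[0,0,0],1]]' 35
python3 -m handwheel '[[[0,0,0],[0,0,0],1],[[0,0,0],[0,0,0],1],[[0,0,0],[0,0,0],1]]'
python3 - <<'E'
from h import *
st()
E
```

```text
time_s: 8.55
ee_pos: [0.4558, 0.3926, 0.0079]
eef_rot: [-179.9, 0.0, -75.0]
contact_force: [-0.2, -0.0, -0.2]
finger_gap: 0.449
time_s: 8.85
ee_pos: [0.4558, 0.3931, 0.0079]
eef_rot: [-179.9, 0.1, -75.0]
contact_force: [-0.9, 2.8, 6.8]
finger_gap: 0.384
8.85 [0.4558 0.3931 0.0079] [-1.799e+02  1.000e-01 -7.500e+01] [-0.9  2.8  6.8] 0.384 [ 30.  32.  94.   0.  54. 105.]
```

```bash
python3 -m handwheel '[[[0,0,-0.04],[0,0,0],1],[[0,0,-0.15],[0,0,0],1],[[0,0,-0.3],[0,0,0],1],[[0,0,-0.45],[0,0,0],1],[[0,0,-0.5],[0,0,0],1],[[0,0,-0.5],[0,0,0],1]]'
python3 - <<'E'
from h import *
st()
f=go(.55,.19,.158,-80); f=go(*case(.045,-.084),.14,-85,f); go(*case(.045,-.084),.022,-85,f)
E
```

```text
time_s: 9.45
ee_pos: [0.4566, 0.3926, 0.1602]
eef_rot: [-179.7, 0.0, -75.0]
contact_force: [0.3, -0.7, -3.5]
finger_gap: 0.386
9.45 [0.4566 0.3926 0.1602] [-179.7    0.   -75. ] [ 0.3 -0.7 -3.5] 0.386 [ 30.  22.  86.  -0.  72. 105.]
yaw -80 shift [0.7331, -0.1255, 0.0074] turn [-0.0015, 0.0003, 0.0279] rows 4.5 0.6
yaw -85 shift [0.8549, -0.2746, 0.06] turn [0.0, -0.0, 0.0278] rows 5.4 0.6
yaw -85 shift [0.0, -0.0, 0.3933] turn [0.0, 0.0, 0.0] rows 2.4 0.0
```

```bash
python3 -m handwheel '[[[0.12,-0.02,0],[0,0,0.028],1],[[0.25,-0.04,0],[0,0,0.028],1],[[0.37,-0.06,0],[0,0,0.028],1],[[0.5,-0.08,0],[0,0,0.028],1],[[0.62,-0.1,0],[0,0,0.028],1],[[0.733,-0.125,0],[0,0,0.028],1],[[0.733,-0.125,0],[0,0,0.028],1]]' 
python3 -m handwheel '[[[0.12,-0.04,0],[0,0,0.028],1],[[0.25,-0.08,0],[0,0,0.028],1],[[0.37,-0.12,0],[0,0,0.028],1],[[0.5,-0.16,0],[0,0,0.028],1],[[0.62,-0.2,0],[0,0,0.028],1],[[0.74,-0.24,0],[0,0,0.028],1],[[0.855,-0.275,0.06],[0,0,0.028],1],[[0.855,-0.275,0.06],[0,0,0.028],1]]'
python3 - <<'E'
from h import *
st()
go(*case(.045,-.084),.022,-85)
s=snap('scene','s4.png')
E
```

```text
time_s: 10.15
ee_pos: [0.5491, 0.185, 0.1546]
eef_rot: [179.8, -0.1, -80.3]
contact_force: [-0.5, 0.2, -4.2]
finger_gap: 0.386
time_s: 10.95
ee_pos: [0.6732, -0.0528, 0.1337]
eef_rot: [179.6, 0.0, -85.3]
contact_force: [-1.4, 0.4, -6.0]
finger_gap: 0.387
10.95 [ 0.6732 -0.0528  0.1337] [179.6   0.  -85.3] [-1.4  0.4 -6. ] 0.387 [-14.  31.  75.  -0.  74.  71.]
yaw -85 shift [-0.0142, -0.0121, 0.3722] turn [0.0023, 0.0001, -0.0016] rows 2.2 0.1
```

View pics/s4.png

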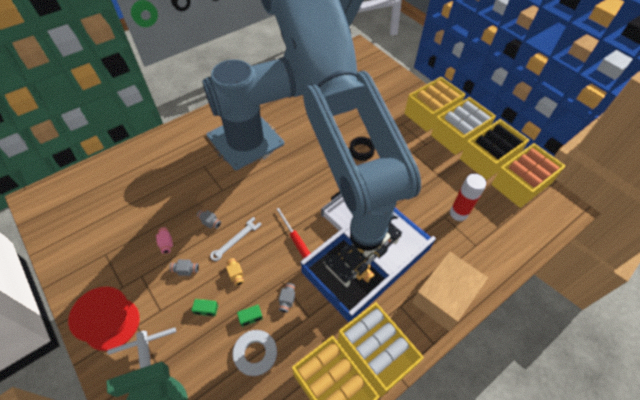

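The valve is held above the compartment at about (368,273). Lowering it in.

```bash
python3 -m handwheel '[[[-0.012,-0.012,0.1],[0,0,0],1],[[-0.012,-0.012,0.2],[0,0,0],1],[[-0.012,-0.012,0.28],[0,0,0],1],[[-0.012,-0.012,0.34],[0,0,0],1],[[-0.012,-0.012,0.365],[0,0,0],1],[[-0.012,-0.012,0.372],[0,0,0],1],[[-0.012,-0.012,0.372],[0,0,0],1]]'
python3 - <<'E'
from h import *
st();print(tocase(robot.read_state()['ee_pos']))
E
```

```text
time_s: 11.7
ee_pos: [0.6776, -0.0441, 0.0278]
eef_rot: [180.0, 0.0, -85.0]
contact_force: [-0.1, 0.0, -3.0]
finger_gap: 0.387
11.7 [ 0.6776 -0.0441  0.0278] [180.   0. -85.] [-0.1  0.  -3. ] 0.387 [-13.  37.  81.   0.  62.  72.]
[ 0.0473313 -0.0800023]
```

```bash
python3 -m handwheel '[[[0.008,0.006,0.008],[0,0,0],1],[[0.008,0.006,0.016],[0,0,0],1],[[0.008,0.006,0.018],[0,0,0],1],[[0.008,0.006,0.018],[0,0,0],0.1],[[0.008,0.006,0.018],[0,0,0],-0.1],[[0.008,0.006,0.018],[0,0,0],-0.3],[[0.008,0.006,0.018],[0,0,0],-0.3],[[0.008,0.006,-0.08],[0,0,0],-0.3],[[0.008,0.006,-0.25],[0,0,0],-0.3],[[0.008,0.006,-0.42],[0,0,0],-0.5]]'
python3 - <<'E'
from h import *
st()
f=go(.56,-.2,.16,-95);go(.43,-.297,.12,-100,f)
s=snap('scene');cv2.imwrite('pics/s5.png',cv2.resize(s['image'][190:320,290:450],(738,600),interpolation=3))
E
```

```text
time_s: 12.7
ee_pos: [0.6754, -0.0471, 0.1522]
eef_rot: [179.9, 0.0, -85.1]
contact_force: [0.7, -1.2, 0.4]
finger_gap: 0.695
12.7 [ 0.6754 -0.0471  0.1522] [179.9   0.  -85.1] [ 0.7 -1.2  0.4] 0.695 [-13.  30.  74.   0.  76.  72.]
yaw -95 shift [0.4745, 0.4271, -0.0256] turn [0.0007, 0.0002, 0.0552] rows 3.8 1.2
yaw -100 shift [0.3599, 0.4035, 0.1333] turn [0.0, -0.0, 0.0278] rows 3.3 0.6
```

View pics/s5.png

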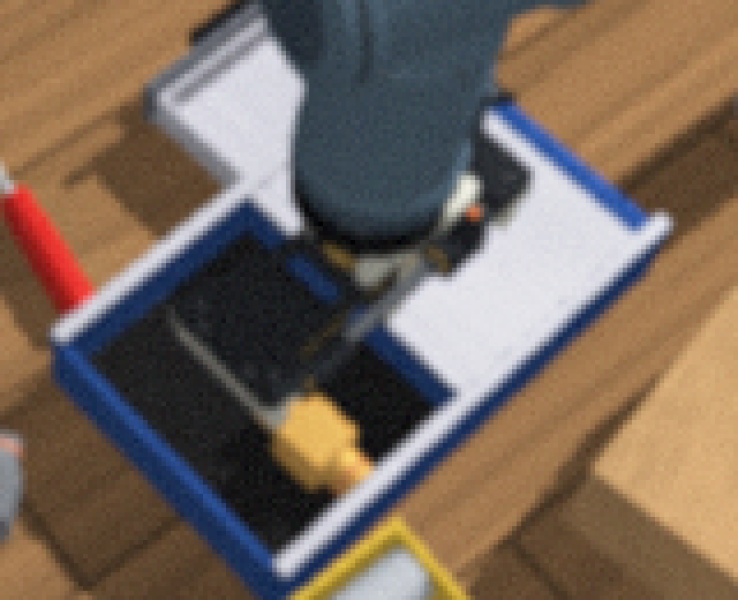

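The first valve lies in the back half of the compartment, at crop (315,440). Now the right valve. I'll enlarge a crop at top (443,203) again in case it has been knocked.

```bash
python3 -m handwheel '[[[0.16,0.14,0],[0,0,0.055],-1],[[0.32,0.28,0],[0,0,0.055],-1],[[0.47,0.43,-0.02],[0,0,0.055],-1],[[0.47,0.43,-0.02],[0,0,0.055],-1],[[0.47,0.43,-0.02],[0,0,0.055],-1]]'
python3 - <<'E'
from h import *
st()
s=snap('top','t6.png');cv2.imwrite('pics/c6.png',cv2.resize(s['image'][130:230,390:520],(780,600),interpolation=3))
s=snap('scene','s6.png')
for n in('top','scene'):
    s=robot.snapshot(n)
    for m in robot.masks_of(n,'valve1'):
        print(n,m['confidence'],np.round(m['point']),s['image'][m['region']].mean(0).astype(int))
go(.43,-.297,.003,-100)
E
```

```text
time_s: 13.25
ee_pos: [0.5572, -0.203, 0.1583]
eef_rot: [-180.0, -0.1, -95.2]
contact_force: [0.6, 0.2, -0.6]
finger_gap: 0.998
13.25 [ 0.5572 -0.203   0.1583] [-1.80e+02 -1.00e-01 -9.52e+01] [ 0.6  0.2 -0.6] 0.998 [-31.  22.  87.  -0.  71.  65.]
top 0.94 [487. 238.] [108 109 115]
top 0.91 [489. 280.] [ 89  69 143]
top 0.85 [441. 278.] [89 88 92]
top 0.8 [348. 116.] [ 41 139 191]
top 0.49 [411. 156.] [101 101 107]
top 0.41 [446. 215.] [ 35 111 160]
scene 0.84 [236. 271.] [ 83 155 202]
scene 0.78 [207. 218.] [90 91 95]
scene 0.75 [181. 266.] [113 112 117]
scene 0.75 [165. 239.] [ 95  78 142]
scene 0.69 [358. 283.] [ 75 140 183]
scene 0.65 [285. 295.] [119 118 123]
yaw -100 shift [0.367, 0.4055, 0.5145] turn [-0.0, 0.0001, 0.0286] rows 4.5 0.6
```

View pics/c6.png

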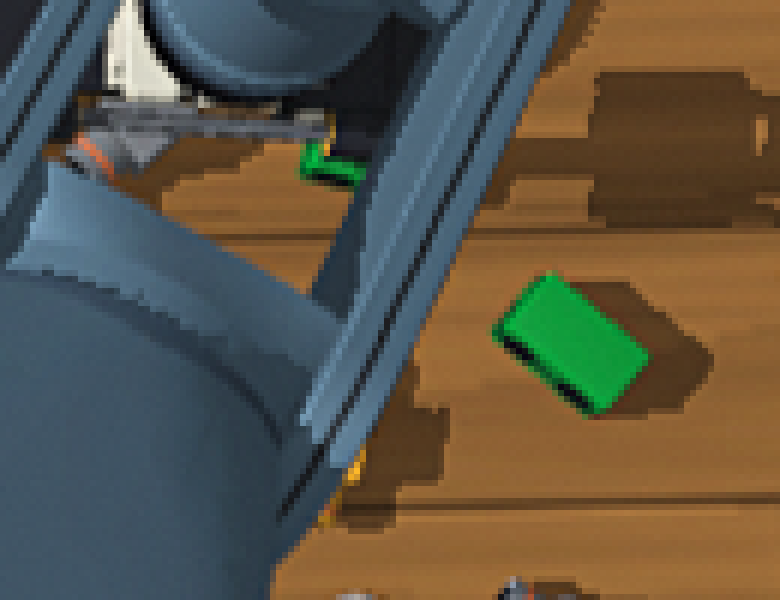

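View pics/s6.png

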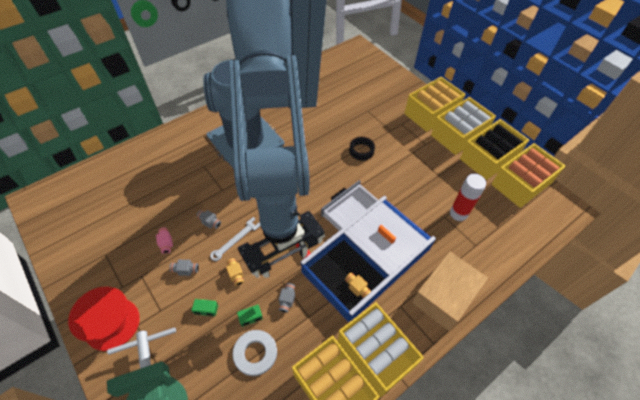

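```bash
python3 -m handwheel '[[[0.12,0.13,0],[0,0,0.028],-1],[[0.25,0.27,0.05],[0,0,0.028],-1],[[0.367,0.405,0.12],[0,0,0.028],-1],[[0.367,0.405,0.24],[0,0,0.028],-1],[[0.367,0.405,0.34],[0,0,0.028],-1],[[0.367,0.405,0.42],[0,0,0.028],-1],[[0.367,0.405,0.49],[0,0,0.028],-1],[[0.367,0.405,0.505],[0,0,0.028],-1],[[0.367,0.405,0.508],[0,0,0.028],0]]' 
python3 -m handwheel '[[[0,0,0],[0,0,0],1],[[0,0,0],[0,0,0],1],[[0,0,0],[0,0,0],1],[[0,0,0],[0,0,0],1],[[0,0,0],[0,0,0],1],[[0,0,0],[0,0,0],1],[[0,0,0],[0,0,0],1],[[0,0,0],[0,0,0],1]]' 35
python3 - <<'E'
from h import *
st()
E
```

```text
time_s: 14.45
ee_pos: [0.4296, -0.2972, 0.0046]
eef_rot: [179.9, 0.1, -99.9]
contact_force: [0.6, 0.4, 0.1]
finger_gap: 0.95
time_s: 15.25
ee_pos: [0.4289, -0.2971, 0.0052]
eef_rot: [180.0, 0.1, -100.0]
contact_force: [-0.3, 5.1, 6.1]
finger_gap: 0.388
15.25 [ 0.4289 -0.2971  0.0052] [ 1.8e+02  1.0e-01 -1.0e+02] [-0.3  5.1  6.1] 0.388 [-47.  26. 106.   0.  48.  53.]
```

```bash
python3 -m handwheel '[[[0,0,-0.04],[0,0,0],1],[[0,0,-0.15],[0,0,0],1],[[0,0,-0.3],[0,0,0],1],[[0,0,-0.45],[0,0,0],1],[[0,0,-0.5],[0,0,0],1],[[0,0,-0.5],[0,0,0],1]]'
python3 - <<'E'
from h import *
st()
f=go(*case(-.045,-.084),.15,-85)
E
```

```text
time_s: 15.85
ee_pos: [0.4304, -0.3, 0.1585]
eef_rot: [-179.7, -0.3, -100.0]
contact_force: [-0.5, 0.5, -5.5]
finger_gap: 0.386
15.85 [ 0.4304 -0.3     0.1585] [-179.7   -0.3 -100. ] [-0.5  0.5 -5.5] 0.386 [-47.  15.  97.  -0.  68.  53.]
yaw -85 shift [-0.8907, -0.3694, 0.0261] turn [-0.0015, -0.0017, -0.0833] rows 5.8 1.7
```

```bash
python3 -m handwheel '[[[-0.12,-0.05,0],[0,0,-0.02],1],[[-0.25,-0.1,0],[0,0,-0.04],1],[[-0.38,-0.155,0],[0,0,-0.06],1],[[-0.51,-0.21,0],[0,0,-0.083],1],[[-0.64,-0.26,0],[0,0,-0.083],1],[[-0.77,-0.32,0],[0,0,-0.083],1],[[-0.89,-0.369,0.02],[0,0,-0.083],1],[[-0.89,-0.369,0.02],[0,0,-0.083],1],[[-0.89,-0.369,0.02],[0,0,-0.083],1]]'
python3 - <<'E'
from h import *
st()
f=go(*case(-.045,-.084),.019,-85)
E
```

```text
time_s: 16.75
ee_pos: [0.5833, -0.0534, 0.1468]
eef_rot: [179.8, 0.0, -84.9]
contact_force: [-0.5, -0.4, -3.8]
finger_gap: 0.389
16.75 [ 0.5833 -0.0534  0.1468] [179.8   0.  -84.9] [-0.5 -0.4 -3.8] 0.389 [-16.  22.  89.  -0.  70.  69.]
yaw -85 shift [0.01, -0.0098, 0.4259] turn [0.0014, 0.0002, 0.0004] rows 2.6 0.0
```

```bash
python3 -m handwheel '[[[0.01,0,0.1],[0,0,0],1],[[0.01,0,0.2],[0,0,0],1],[[0.01,0,0.29],[0,0,0],1],[[0.01,0,0.36],[0,0,0],1],[[0.01,0,0.4],[0,0,0],1],[[0.01,0,0.41],[0,0,0],1],[[0.01,0,0.41],[0,0,0],1]]'
python3 - <<'E'
from h import *
st();print(tocase(robot.read_state()['ee_pos']))
f=go(*case(-.045,-.084),.019,-85)
E
```

```text
time_s: 17.45
ee_pos: [0.5846, -0.0581, 0.0261]
eef_rot: [180.0, -0.0, -85.1]
contact_force: [0.2, -0.6, -3.7]
finger_gap: 0.383
17.45 [ 0.5846 -0.0581  0.0261] [180.   -0.  -85.1] [ 0.2 -0.6 -3.7] 0.383 [-17.  29.  96.  -0.  55.  69.]
[-0.04656791 -0.08587443]
yaw -85 shift [-0.0063, -0.0052, 0.0237] turn [0.0001, -0.0, -0.0006] rows 0.2 0.0
```

```bash
python3 -m handwheel '[[[0,0,0.01],[0,0,0],1],[[0,0,0.02],[0,0,0],1],[[0,0,0.022],[0,0,0],1],[[0,0,0.022],[0,0,0],0.1],[[0,0,0.022],[0,0,0],-0.1],[[0,0,0.022],[0,0,0],-0.3],[[0,0,0.022],[0,0,0],-0.3],[[0,0,-0.08],[0,0,0],-0.3],[[0,0,-0.25],[0,0,0],-0.3],[[0,0,-0.42],[0,0,0],-0.5]]'
python3 - <<'E'
from h import *
st()
s=snap('scene','s7.png');cv2.imwrite('pics/s7c.png',cv2.resize(s['image'][190:320,290:450],(738,600),interpolation=3))
f=go(*case(0,.068),.16,-85)
E
```

```text
time_s: 18.45
ee_pos: [0.584, -0.0571, 0.151]
eef_rot: [179.9, 0.0, -85.1]
contact_force: [-0.3, -0.3, 0.4]
finger_gap: 0.69
18.45 [ 0.584  -0.0571  0.151 ] [179.9   0.  -85.1] [-0.3 -0.3  0.4] 0.69 [-16.  22.  88.   0.  70.  69.]
yaw -85 shift [-0.5152, -0.1399, 0.0027] turn [-0.004, -0.0016, -0.0002] rows 3.2 0.1
```

View pics/s7c.png

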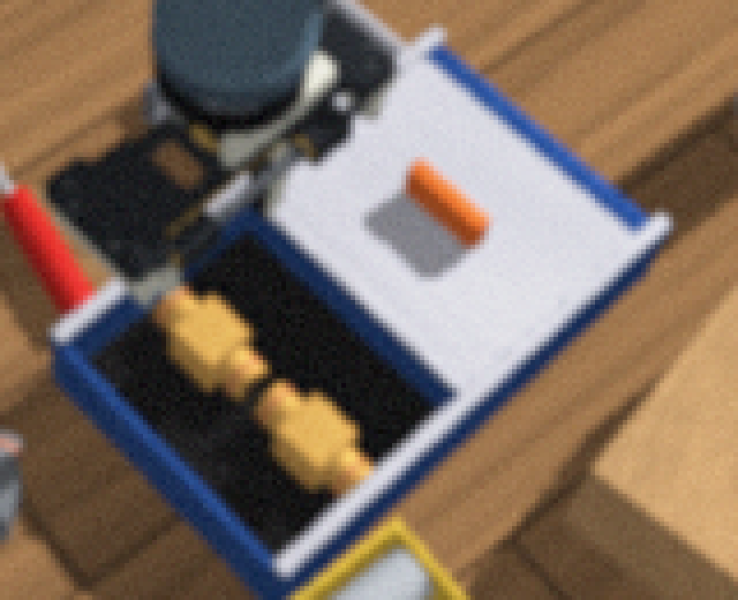

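Both valves lie flat and end to end, at crop (210,345) and (315,440). Next I'll close the cover.

```bash
python3 -m handwheel '[[[-0.16,-0.04,0],[0,0,0],-0.6],[[-0.32,-0.09,0],[0,0,0],-0.6],[[-0.46,-0.13,0],[0,0,0],-0.6],[[-0.525,-0.14,0],[0,0,0],-0.6],[[-0.525,-0.14,0],[0,0,0],-0.6],[[-0.525,-0.14,0],[0,0,0],-0.6]]'
python3 - <<'E'
from h import *
st()
f=go(*case(0,.0711),.0715,-85)
snap('top','t8.png')
E
```

```text
time_s: 19.1
ee_pos: [0.6129, 0.1032, 0.15]
eef_rot: [180.0, -0.0, -85.0]
contact_force: [-0.3, -1.0, 0.3]
finger_gap: 0.798
19.1 [0.6129 0.1032 0.15  ] [180.  -0. -85.] [-0.3 -1.   0.3] 0.798 [-1. 25. 83. -0. 72. 84.]
yaw -85 shift [0.0041, -0.0143, 0.2616] turn [0.0001, -0.0002, 0.0001] rows 1.6 0.0
```

View pics/t8.png

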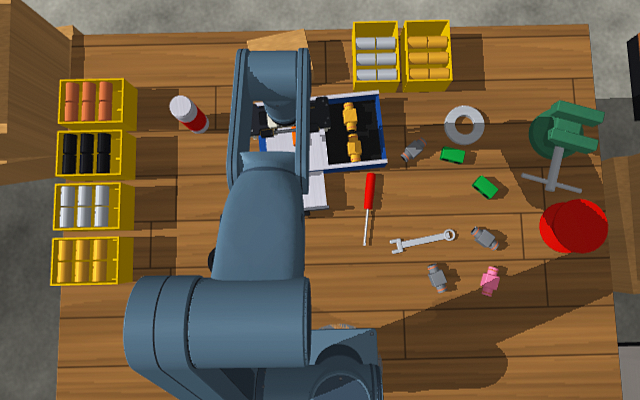

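The top view shows both valves in the compartment, at (350,115) and (354,150). No other brass is left on the bench. Descending onto the bar.

```bash
python3 -m handwheel '[[[0.004,-0.008,0.1],[0,0,0],-0.6],[[0.004,-0.008,0.2],[0,0,0],-0.6],[[0.004,-0.008,0.255],[0,0,0],-0.4],[[0.004,-0.008,0.26],[0,0,0],1],[[0.004,-0.008,0.26],[0,0,0],1],[[0.004,-0.008,0.26],[0,0,0],1],[[0.004,-0.008,0.26],[0,0,0],1],[[0.004,-0.008,0.26],[0,0,0],1],[[0.004,-0.008,0.26],[0,0,0],1],[[0.004,-0.008,0.26],[0,0,0],1]]' 30
python3 -m handwheel '[[[0,0,0],[0,0,0],1],[[0,0,0],[0,0,0],1],[[0,0,0],[0,0,0],1],[[0,0,0],[0,0,0],1]]'
python3 - <<'E'
from h import *
st();print(tocase(robot.read_state()['ee_pos']))
f=go(*case(0,-.083),.0715,-85)
E
```

```text
time_s: 20.15
ee_pos: [0.6157, 0.1023, 0.0725]
eef_rot: [-180.0, -0.0, -85.0]
contact_force: [0.1, 0.9, 0.2]
finger_gap: 0.158
time_s: 20.55
ee_pos: [0.6157, 0.1023, 0.0725]
eef_rot: [-180.0, 0.0, -85.1]
contact_force: [-0.6, -0.0, 3.9]
finger_gap: 0.144
20.55 [0.6157 0.1023 0.0725] [-180.     0.   -85.1] [-0.6 -0.   3.9] 0.144 [-1. 29. 88.  0. 63. 84.]
[-0.00161196  0.07120166]
yaw -85 shift [0.514, -0.0059, 0.0033] turn [-0.0001, 0.0, -0.0003] rows 3.1 0.0
```

```bash
python3 -m handwheel '[[[0.03,0,0],[0,0,0],1],[[0.09,0,0],[0,0,0],1],[[0.16,0,0],[0,0,0],1],[[0.23,0,0],[0,0,0],1],[[0.30,0,0],[0,0,0],1],[[0.37,0,0],[0,0,0],1],[[0.43,0,0],[0,0,0],1],[[0.48,0,0],[0,0,0],1],[[0.5,0,0],[0,0,0],1],[[0.5,0,0],[0,0,0],1]]'
python3 - <<'E'
from h import *
st();print(tocase(robot.read_state()['ee_pos']))
f=go(*case(0,-.084),.0715,-85)
E
```

```text
time_s: 21.55
ee_pos: [0.6285, -0.0506, 0.0725]
eef_rot: [-180.0, -0.1, -85.2]
contact_force: [-1.1, -2.3, 4.7]
finger_gap: 0.148
21.55 [ 0.6285 -0.0506  0.0725] [-1.80e+02 -1.00e-01 -8.52e+01] [-1.1 -2.3  4.7] 0.148 [-15.  30.  87.  -0.  63.  71.]
[-0.00220233 -0.08227021]
yaw -85 shift [0.0057, -0.0074, 0.0032] turn [-0.0, -0.0006, -0.0009] rows 0.1 0.0
```

```bash
python3 -m handwheel '[[[0.01,0,0],[0,0,0],1],[[0.02,0,0],[0,0,0],1],[[0.02,0,0],[0,0,0],1],[[0.02,0,0],[0,0,0],1]]'
python3 - <<'E'
from h import *
st();print(tocase(robot.read_state()['ee_pos']))
E
```

```text
time_s: 21.95
ee_pos: [0.6285, -0.0517, 0.0724]
eef_rot: [180.0, 0.2, -85.1]
contact_force: [-0.9, 10.6, 7.5]
finger_gap: 0.149
21.95 [ 0.6285 -0.0517  0.0724] [180.    0.2 -85.1] [-0.9 10.6  7.5] 0.149 [-15.  30.  87.   0.  63.  70.]
[-0.00222085 -0.08329582]
```

The cover has hit its stop: 6 mm more was commanded, it moved 1 mm, and the force rose to 10 N. Releasing.

```bash
python3 -m handwheel '[[[0,0,0],[0,0,0],0.4],[[0,0,0],[0,0,0],0.1],[[0,0,0],[0,0,0],-0.2],[[0,0,0],[0,0,0],-0.3],[[0,0,-0.05],[0,0,0],-0.3],[[0,0,-0.2],[0,0,0],-0.3],[[0,0,-0.33],[0,0,0],-0.3],[[0,0,-0.35],[0,0,0],-0.3]]'
python3 - <<'E'
from h import *
st()
f=go(.56,-.2,.17,-105)
E
```

```text
time_s: 22.75
ee_pos: [0.6319, -0.0544, 0.1829]
eef_rot: [-179.5, -0.2, -85.1]
contact_force: [1.2, 0.1, 0.4]
finger_gap: 0.649
22.75 [ 0.6319 -0.0544  0.1829] [-179.5   -0.2  -85.1] [1.2 0.1 0.4] 0.649 [-15.  24.  79.  -0.  76.  70.]
yaw -105 shift [0.4629, 0.2811, 0.0421] turn [-0.003, -0.0006, 0.1107] rows 3.3 2.3
```

```bash
python3 -m handwheel '[[[0.13,0.08,0],[0,0,0.05],-0.3],[[0.28,0.17,0.01],[0,0,0.1],-0.3],[[0.43,0.26,0.03],[0,0,0.11],-0.3],[[0.58,0.34,0.04],[0,0,0.11],-0.3],[[0.73,0.36,0.04],[0,0,0.11],-0.3],[[0.85,0.36,0.04],[0,0,0.11],-0.3],[[0.85,0.36,0.04],[0,0,0.11],-0.3]]'
python3 - <<'E'
from h import *
st()
s=snap('top','t9.png');cv2.imwrite('pics/c9.png',cv2.resize(s['image'][85:220,245:395],(666,600),interpolation=3))
s=snap('scene','s9.png')
go(.5637,-.3297,.12,-105)
E
```

```text
time_s: 23.45
ee_pos: [0.5423, -0.3222, 0.1641]
eef_rot: [-180.0, -0.1, -105.2]
contact_force: [-0.2, 1.3, -0.3]
finger_gap: 0.65
23.45 [ 0.5423 -0.3222  0.1641] [-1.800e+02 -1.000e-01 -1.052e+02] [-0.2  1.3 -0.3] 0.65 [-41.  25.  81.  -0.  74.  64.]
yaw -105 shift [0.0223, -0.0791, 0.1465] turn [0.0005, 0.0003, 0.0001] rows 1.0 0.0
```

View pics/c9.png

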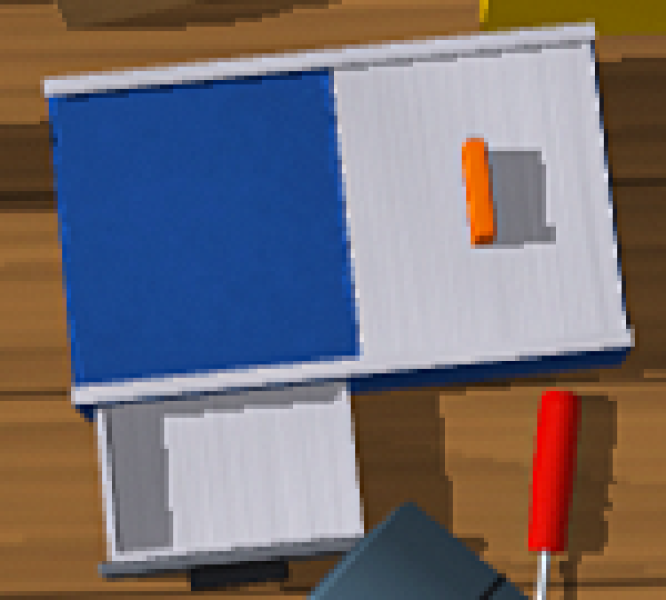

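View pics/t9.png

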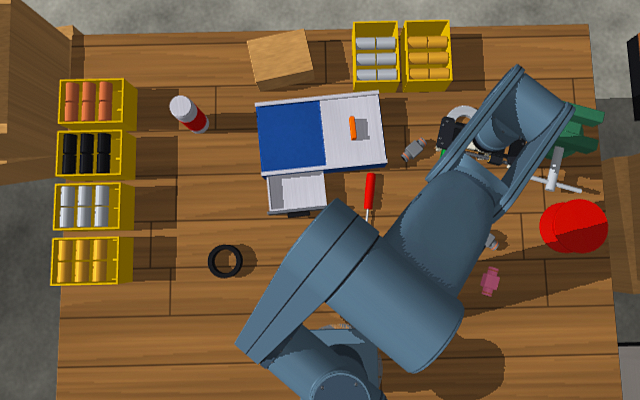

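View pics/s9.png

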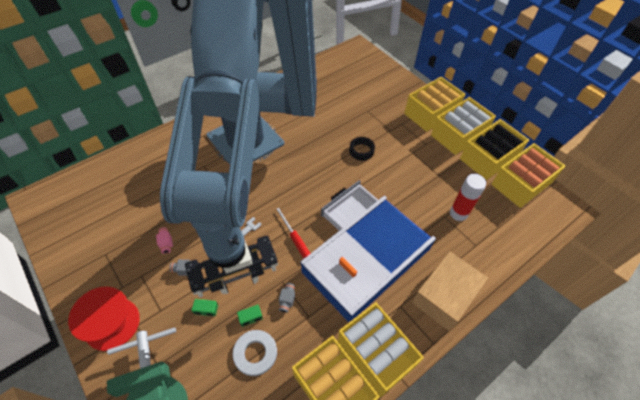

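Run:
```python
from h import *
s=snap('top');sc=snap('scene')
a=cv2.resize(s['image'][165:220,255:335],(800,550),interpolation=3);cv2.imwrite('pics/d1.png',a)
a=cv2.resize(sc['image'][175:235,310:390],(800,600),interpolation=3);cv2.imwrite('pics/d2.png',a)
```

```text
(no output)
```

View pics/d1.png

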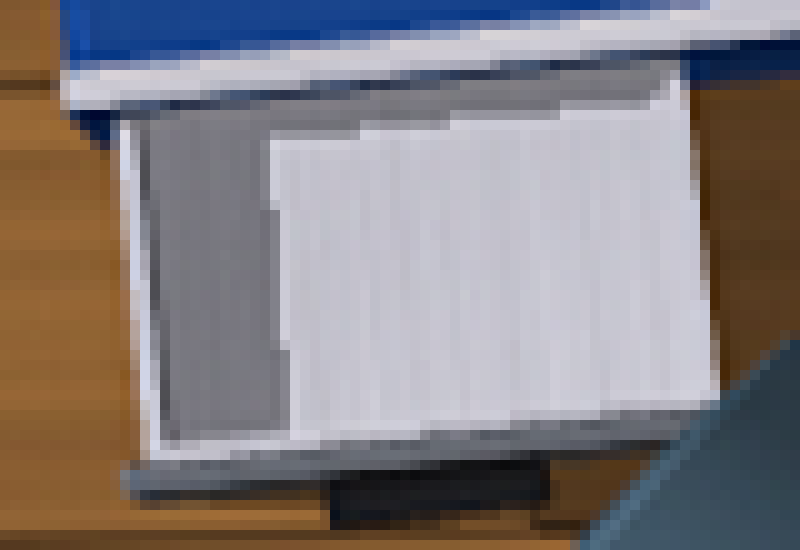

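View pics/d2.png

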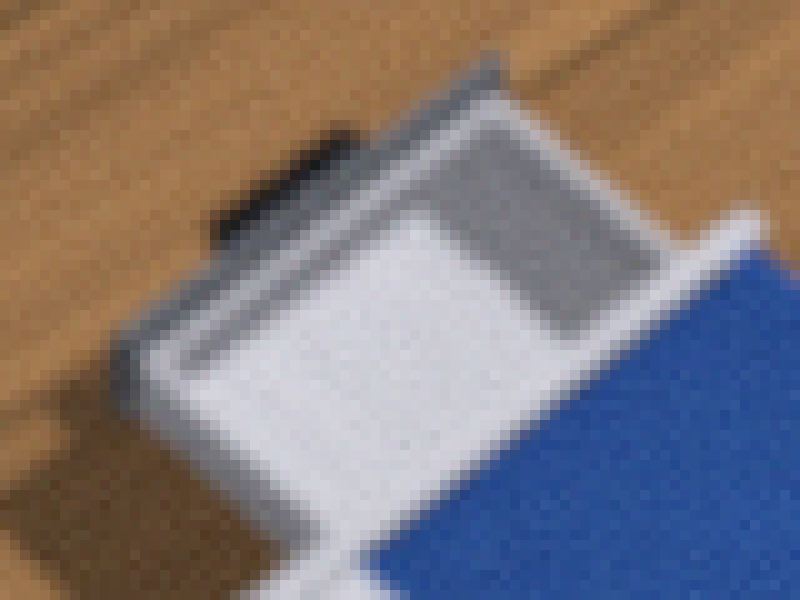

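Run:
```python
from h import *
s=robot.snapshot('top');sc=robot.snapshot('scene')
T=lambda p,z:np.round(tocase(at(s,(255+p[0]/10,165+p[1]/10),z))*1000,1)
S=lambda p,z:np.round(tocase(at(sc,(310+p[0]/10,175+p[1]/10),z))*1000,1)
print('inner front edge top',T((165,440),.043),T((450,420),.043),T((700,402),.043))
print('inner front edge scene',S((180,365),.043),S((340,240),.043),S((490,118),.043))
print('floor/front scene',S((205,375),.018),S((420,220),.018))
print('plate front-top left/right ends',T((128,490),.055),S((115,340),.055),S((490,60),.055))
print('plate rear top',T((155,462),.055),T((500,428),.055))
print('pull front T bottom',T((333,528),.036),T((548,500),.036),T((333,490),.05))
print('side walls L',T((128,200),.043),T((145,200),.043),'R',T((700,250),.043))
```

```text
inner front edge top [-186.1  153.6] [-189.2   77.4] [-191.9   10.5]
inner front edge scene [-183.4   15.5] [-184.5   84.5] [-186.8  153.3]
floor/front scene [-187.    30.5] [-184.6  122.5]
plate front-top left/right ends [-199.5  163.2] [-197.6    1.3] [-197.5  162.5]
plate rear top [-192.9  155.4] [-194.    63.8]
pull front T bottom [-214.  112.] [-212.9   53.9] [-205.   109.8]
side walls L [-120.6  157.3] [-121.1  152.8] R [-151.1    6. ]
```

The cover shows shut. The drawer's plate front is at case x ≈ -198 mm and its inner front wall is at -186, so 86 mm is exposed. It is centred on case y ≈ 83 mm. The clamps are unmoved in the scene view at (250,315) and (205,307). I'll pick up clamp A next.

```bash
python3 -m handwheel '[[[0.02,-0.078,0.1],[0,0,0],-0.4],[[0.02,-0.078,0.22],[0,0,0],-0.4],[[0.02,-0.078,0.34],[0,0,0],-0.4],[[0.02,-0.078,0.45],[0,0,0],-0.4],[[0.02,-0.078,0.52],[0,0,0],-0.4],[[0.02,-0.078,0.53],[0,0,0],-0.4],[[0.02,-0.078,0.53],[0,0,0],-0.4]]'
python3 - <<'E'
from h import *
st()
E
```

```text
time_s: 24.45
ee_pos: [0.5647, -0.3273, 0.0061]
eef_rot: [180.0, 0.0, -104.8]
contact_force: [0.3, 0.1, 0.4]
finger_gap: 0.699
24.45 [ 0.5647 -0.3273  0.0061] [ 180.     0.  -104.8] [0.3 0.1 0.4] 0.699 [-40.  36.  86.   0.  58.  65.]
```

```bash
python3 -m handwheel '[[[0,0,0],[0,0,0],1],[[0,0,0],[0,0,0],1],[[0,0,0],[0,0,0],1],[[0,0,0],[0,0,0],1],[[0,0,0],[0,0,0],1],[[0,0,0],[0,0,0],1]]' 35
python3 - <<'E'
from h import *
st()
f=go(.46,-.2,.17,-50)
f=go(*case(-.143,.083-.035),.17,5,f)
E
```

```text
time_s: 25.05
ee_pos: [0.5655, -0.3289, 0.008]
eef_rot: [-179.8, -0.1, -104.9]
contact_force: [0.3, 1.7, 7.5]
finger_gap: 0.642
25.05 [ 0.5655 -0.3289  0.008 ] [-1.798e+02 -1.000e-01 -1.049e+02] [0.3 1.7 7.5] 0.642 [-40.  36.  86.   0.  58.  65.]
yaw -50 shift [-0.3246, 0.4485, -0.5417] turn [-0.0007, -0.0007, -0.3048] rows 4.6 6.4
yaw 5 shift [-0.6453, -0.6148, -0.0] turn [-0.0, 0.0, -0.3056] rows 5.3 6.4
```

The gap is 59.7 mm, so I'm holding clamp A by its length. I had its axis wrong: it is at 76°, not -14°. I'll release, lift, turn to jaw yaw -14 and regrip with a narrow opening, because the flange is near.

```bash
python3 -m handwheel '[[[0,0,0],[0,0,0],-0.5],[[0,0,0],[0,0,0],-0.5],[[0,0,-0.05],[0,0,0],-0.5],[[0,0,-0.2],[0,0,0],-0.5],[[0,0,-0.33],[0,0,0],-0.5],[[0,0,-0.33],[0,0,-0.1],-0.2],[[0,0,-0.33],[0,0,-0.2],-0.1],[[0,0,-0.33],[0,0,-0.3],-0.1],[[0,0,-0.33],[0,0,-0.4],-0.1],[[0,0,-0.33],[0,0,-0.5],-0.1]]'
python3 -m handwheel '[[[0,0,0],[0,0,-0.25],-0.1],[[0,0,0],[0,0,-0.25],-0.1],[[0,0,0],[0,0,-0.25],-0.1]]'
python3 - <<'E'
from h import *
st()
s=snap('top');print('flange',at(s,(464,125.5),.012))
sc=snap('scene');cv2.imwrite('pics/s10.png',cv2.resize(sc['image'][270:390,180:320],(700,600),interpolation=3))
go(.564,-.3295,.005,-14)
E
```

```text
time_s: 26.05
ee_pos: [0.5645, -0.3285, 0.1063]
eef_rot: [-180.0, -0.0, -61.5]
contact_force: [0.7, -0.5, -0.4]
finger_gap: 0.554
time_s: 26.35
ee_pos: [0.5645, -0.3285, 0.1062]
eef_rot: [180.0, -0.0, -35.8]
contact_force: [-0.2, 0.8, -1.4]
finger_gap: 0.547
26.35 [ 0.5645 -0.3285  0.1062] [180.   -0.  -35.8] [-0.2  0.8 -1.4] 0.547 [-40.  30.  81.  -0.  69.  -4.]
flange [ 0.64911897 -0.36841609  0.012     ]
yaw -14 shift [0.0004, 0.0035, 0.3369] turn [0.0001, -0.0002, -0.1224] rows 2.0 2.6
```

View pics/s10.png

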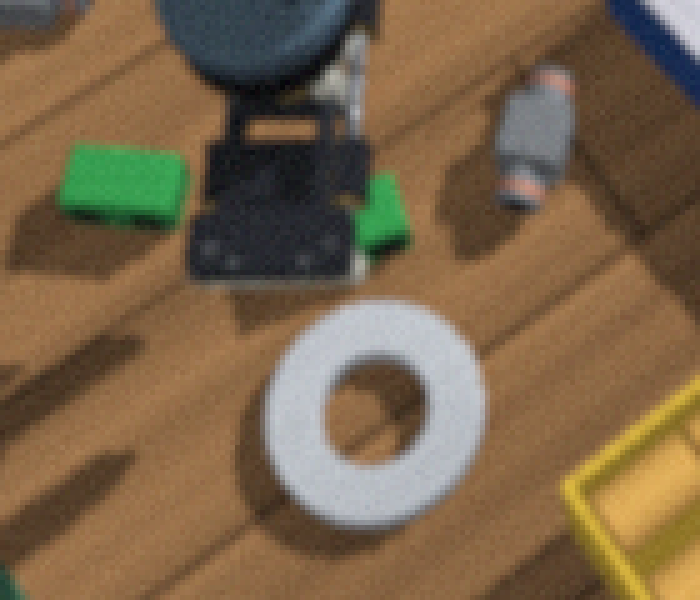

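The flange centre is at (0.649,-0.368) with radius 55 mm, so a cross-grip here would touch it. I'll take the clamp lengthwise again, set it on free bench at about (0.45,-0.28) and regrip across there.

```bash
python3 -m handwheel '[[[0,0,0],[0,0,0.1],-0.5],[[0,0,0],[0,0,0.2],-0.5],[[0,0,0],[0,0,0.3],-0.5],[[0,0,0],[0,0,0.385],-0.5],[[0,0,0],[0,0,0.385],-0.5],[[0,0,0],[0,0,0.385],-0.5],[[0,0,0],[0,0,0.385],-0.5],[[0,0,0],[0,0,0.385],-0.5],[[0,0,0],[0,0,0.385],-0.5]]'
python3 - <<'E'
from h import *
st()
go(.5645,-.3285,.008,-105)
E
```

```text
time_s: 27.35
ee_pos: [0.5645, -0.3285, 0.1057]
eef_rot: [-180.0, -0.0, -105.7]
contact_force: [-0.7, -0.1, -0.4]
finger_gap: 0.749
27.35 [ 0.5645 -0.3285  0.1057] [-180.    -0.  -105.7] [-0.7 -0.1 -0.4] 0.749 [-40.  30.  81.  -0.  69.  66.]
yaw -105 shift [-0.0002, 0.0002, 0.3258] turn [-0.0001, -0.0001, -0.004] rows 2.0 0.1
```

```bash
python3 -m handwheel '[[[0,0,0.12],[0,0,0],-0.5],[[0,0,0.24],[0,0,0],-0.5],[[0,0,0.31],[0,0,0],-0.5],[[0,0,0.323],[0,0,0],0.3],[[0,0,0.323],[0,0,0],1],[[0,0,0.323],[0,0,0],1],[[0,0,0.323],[0,0,0],1],[[0,0,0.323],[0,0,0],1],[[0,0,0.323],[0,0,0],1]]' 35
python3 -m handwheel '[[[0,0,-0.05],[0,0,0],1],[[0,0,-0.15],[0,0,0],1],[[0,0,-0.25],[0,0,0],1],[[0,0,-0.25],[0,0,0],1]]'
python3 - <<'E'
from h import *
st()
f=go(.45,-.28,.08,-85)
E
```

```text
time_s: 28.25
ee_pos: [0.5648, -0.3286, 0.0091]
eef_rot: [-179.9, -0.0, -105.4]
contact_force: [1.1, 0.8, -1.7]
finger_gap: 0.64
time_s: 28.65
ee_pos: [0.5674, -0.3307, 0.0895]
eef_rot: [-179.5, -0.2, -105.4]
contact_force: [0.7, 0.6, -0.7]
finger_gap: 0.645
28.65 [ 0.5674 -0.3307  0.0895] [-179.5   -0.2 -105.4] [ 0.7  0.6 -0.7] 0.645 [-40.  31.  82.   0.  66.  65.]
yaw -85 shift [-0.0591, 0.4223, 0.0275] turn [-0.0027, -0.0019, -0.1133] rows 2.6 2.4
```

```bash
python3 -m handwheel '[[[-0.02,0.14,0],[0,0,-0.04],1],[[-0.04,0.28,0],[0,0,-0.08],1],[[-0.06,0.42,0],[0,0,-0.113],1],[[-0.06,0.42,0.1],[0,0,-0.113],1],[[-0.06,0.42,0.2],[0,0,-0.113],1],[[-0.06,0.42,0.255],[0,0,-0.113],1],[[-0.06,0.42,0.255],[0,0,-0.113],1],[[-0.06,0.42,0.255],[0,0,-0.113],1]]'
python3 - <<'E'
from h import *
st()
E
```

```text
time_s: 29.45
ee_pos: [0.4474, -0.2773, 0.0064]
eef_rot: [180.0, 0.0, -85.1]
contact_force: [-0.6, -0.5, -1.2]
finger_gap: 0.645
29.45 [ 0.4474 -0.2773  0.0064] [180.    0.  -85.1] [-0.6 -0.5 -1.2] 0.645 [-44.  26. 105.  -0.  48.  41.]
```

```bash
python3 -m handwheel '[[[0,0,0],[0,0,0],-0.5],[[0,0,0],[0,0,0],-0.5],[[0,0,-0.03],[0,0,0],-0.5],[[0,0,-0.2],[0,0,0],-0.5],[[0,0,-0.33],[0,0,0],-0.5],[[0,0,-0.33],[0,0,-0.1],-0.5],[[0,0,-0.33],[0,0,-0.2],-0.5],[[0,0,-0.33],[0,0,-0.3],-0.5],[[0,0,-0.33],[0,0,-0.4],-0.5],[[0,0,-0.33],[0,0,-0.5],-0.5]]'
python3 -m handwheel '[[[0,0,0],[0,0,-0.25],-0.5],[[0,0,0],[0,0,-0.25],-0.5],[[0,0,0],[0,0,-0.25],-0.5],[[0,0,0],[0,0,-0.25],-0.5],[[0,0,0],[0,0,-0.25],-0.5]]'
python3 - <<'E'
from h import *
st()
sc=snap('scene');cv2.imwrite('pics/s11.png',cv2.resize(sc['image'][200:340,150:310],(686,600),interpolation=3))
t=snap('top');cv2.imwrite('pics/t11.png',cv2.resize(t['image'][130:250,400:530],(650,600),interpolation=3))
go(.4474,-.2773,.005,5)
E
```

```text
time_s: 30.45
ee_pos: [0.4479, -0.2777, 0.1068]
eef_rot: [180.0, -0.1, -41.7]
contact_force: [0.3, -0.0, 0.5]
finger_gap: 0.747
time_s: 30.95
ee_pos: [0.4479, -0.2777, 0.1067]
eef_rot: [180.0, -0.0, 1.2]
contact_force: [-0.8, 0.3, -0.3]
finger_gap: 0.748
30.95 [ 0.4479 -0.2777  0.1067] [180.   -0.    1.2] [-0.8  0.3 -0.3] 0.748 [-44.  18. 100.  -0.  62. -45.]
yaw 5 shift [-0.002, -0.0015, 0.3388] turn [0.0003, -0.0002, -0.0224] rows 2.0 0.5
```

View pics/s11.png

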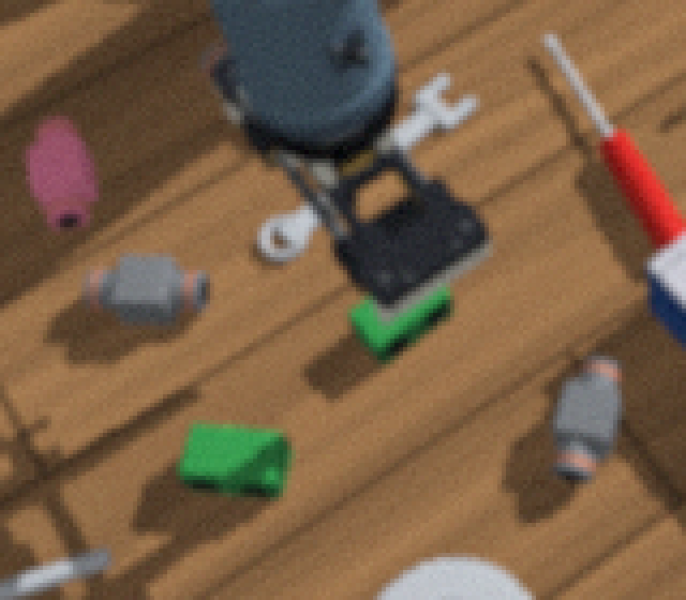

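View pics/t11.png

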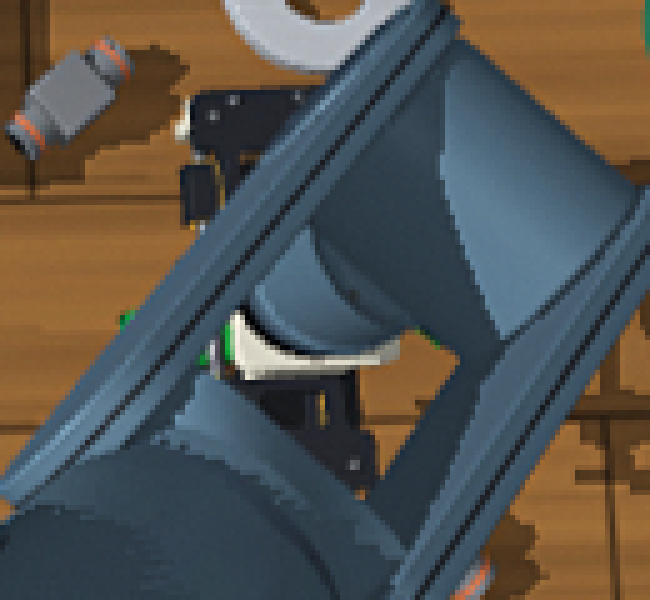

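Clamp A lies flat under the gripper at crop (400,320). Gripping it across.

```bash
python3 -m handwheel '[[[0,0,0.05],[0,0,-0.022],-0.6],[[0,0,0.17],[0,0,-0.022],-0.6],[[0,0,0.28],[0,0,-0.022],-0.6],[[0,0,0.33],[0,0,-0.022],-0.5],[[0,0,0.336],[0,0,-0.022],0.3],[[0,0,0.336],[0,0,-0.022],1],[[0,0,0.336],[0,0,-0.022],1],[[0,0,0.336],[0,0,-0.022],1],[[0,0,0.336],[0,0,-0.022],1],[[0,0,0.336],[0,0,-0.022],1]]' 35
python3 -m handwheel '[[[0,0,0],[0,0,0],1],[[0,0,0],[0,0,0],1],[[0,0,0],[0,0,0],1]]'
python3 - <<'E'
from h import *
st()
E
```

```text
time_s: 32.05
ee_pos: [0.4485, -0.2781, 0.006]
eef_rot: [179.9, -0.1, 4.8]
contact_force: [0.5, 0.4, 5.8]
finger_gap: 0.365
time_s: 32.35
ee_pos: [0.4485, -0.2781, 0.006]
eef_rot: [179.9, -0.1, 4.8]
contact_force: [-0.4, -0.2, 7.1]
finger_gap: 0.363
32.35 [ 0.4485 -0.2781  0.006 ] [ 1.799e+02 -1.000e-01  4.800e+00] [-0.4 -0.2  7.1] 0.363 [-44.  26. 105.   0.  48. -49.]
```

Gap 33.8 mm, matching the 34 mm width. Lifting and carrying to the drawer's left half.

```bash
python3 -m handwheel '[[[0,0,-0.04],[0,0,0],1],[[0,0,-0.15],[0,0,0],1],[[0,0,-0.3],[0,0,0],1],[[0,0,-0.45],[0,0,0],1],[[0,0,-0.45],[0,0,0],1]]'
python3 - <<'E'
from h import *
st()
f=go(.46,-.07,.145,5)
f=go(*case(-.143,.083+.036),.14,5,f)
E
```

```text
time_s: 32.85
ee_pos: [0.4507, -0.2802, 0.1468]
eef_rot: [179.5, -0.5, 4.9]
contact_force: [1.0, 0.6, -0.7]
finger_gap: 0.365
32.85 [ 0.4507 -0.2802  0.1468] [179.5  -0.5   4.9] [ 1.   0.6 -0.7] 0.365 [-44.  16.  97.  -0.  66. -49.]
yaw 5 shift [0.0901, -0.6956, 0.0005] turn [0.0029, -0.0025, -0.0008] rows 4.2 0.1
yaw 5 shift [0.0957, -0.6862, 0.0167] turn [0.0, 0.0, 0.0] rows 4.2 0.0
```

```bash
python3 -m handwheel '[[[0.02,-0.14,0],[0,0,0],1],[[0.04,-0.28,0],[0,0,0],1],[[0.05,-0.42,0],[0,0,0],1],[[0.07,-0.56,0],[0,0,0],1],[[0.09,-0.7,0],[0,0,0],1]]' 
python3 -m handwheel '[[[0.02,-0.14,0],[0,0,0],1],[[0.04,-0.28,0],[0,0,0],1],[[0.06,-0.42,0],[0,0,0],1],[[0.08,-0.56,0],[0,0,0],1],[[0.095,-0.67,0],[0,0,0],1],[[0.095,-0.686,0],[0,0,0],1],[[0.095,-0.686,0],[0,0,0],1]]'
python3 - <<'E'
from h import *
st()
print(tocase(robot.read_state()['ee_pos']));go(*case(-.143,.083+.036),.06,5)
sc=snap('scene');cv2.imwrite('pics/s12.png',cv2.resize(sc['image'][150:260,290:420],(709,600),interpolation=3))
E
```

```text
time_s: 33.35
ee_pos: [0.456, -0.0642, 0.1396]
eef_rot: [-180.0, 0.1, 4.8]
contact_force: [0.6, 0.3, -1.4]
finger_gap: 0.363
time_s: 34.05
ee_pos: [0.4671, 0.1422, 0.1395]
eef_rot: [180.0, 0.1, 5.0]
contact_force: [0.6, -0.1, -1.8]
finger_gap: 0.362
34.05 [0.4671 0.1422 0.1395] [1.8e+02 1.0e-01 5.0e+00] [ 0.6 -0.1 -1.8] 0.362 [  4.  13. 103.  -0.  65.  -1.]
[-0.14618013  0.12391625]
yaw 5 shift [0.011, 0.0163, 0.2649] turn [0.0001, 0.0005, -0.0] rows 1.6 0.0
```

View pics/s12.png

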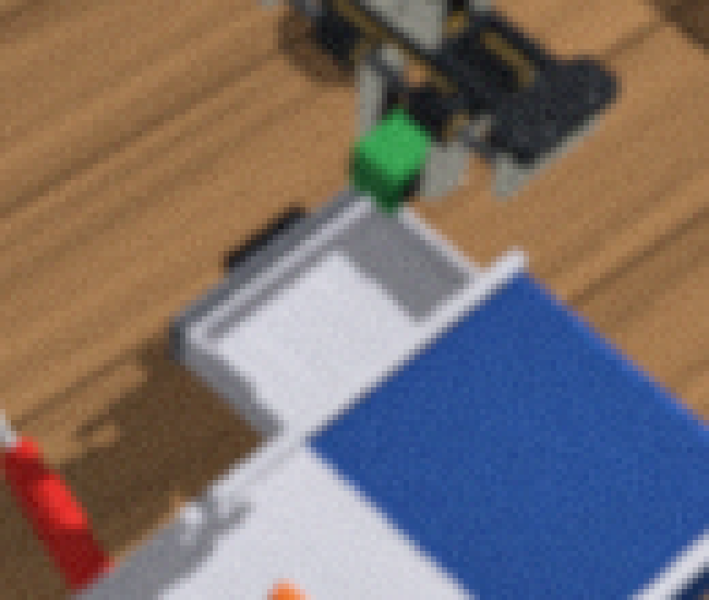

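```bash
python3 -m handwheel '[[[0.01,0.016,0.1],[0,0,0],1],[[0.01,0.016,0.2],[0,0,0],1],[[0.01,0.016,0.26],[0,0,0],1],[[0.01,0.016,0.26],[0,0,0],1]]'
python3 - <<'E'
from h import *
st()
print(tocase(robot.read_state()['ee_pos']));go(*case(-.143,.083+.036),.027,5)
sc=snap('scene');cv2.imwrite('pics/s13.png',cv2.resize(sc['image'][160:240,310:400],(675,600),interpolation=3))
E
```

```text
time_s: 34.5
ee_pos: [0.4691, 0.1351, 0.0595]
eef_rot: [180.0, 0.3, 4.7]
contact_force: [-0.1, -0.5, -1.0]
finger_gap: 0.363
34.5 [0.4691 0.1351 0.0595] [180.    0.3   4.7] [-0.1 -0.5 -1. ] 0.363 [  3.  19. 108.  -0.  54.  -2.]
[-0.14480742  0.11666344]
yaw 5 shift [0.0066, -0.0078, 0.1084] turn [0.0001, 0.0019, -0.0016] rows 0.7 0.1
```

View pics/s13.png

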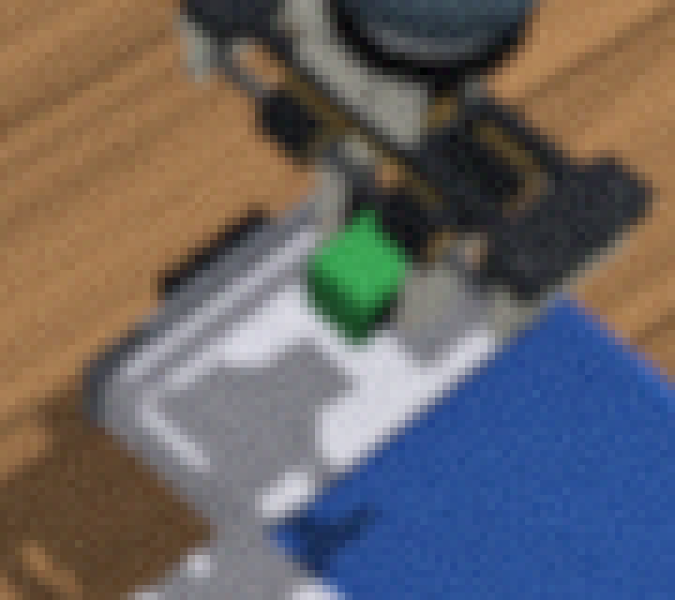

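The block is over the drawer, with a finger clear on both sides. Lowering and releasing with a small opening.

```bash
python3 -m handwheel '[[[0.004,0,0.03],[0,0,0],1],[[0.004,0,0.06],[0,0,0],1],[[0.004,0,0.09],[0,0,0],1],[[0.004,0,0.105],[0,0,0],1],[[0.004,0,0.105],[0,0,0],1]]'
python3 - <<'E'
from h import *
st()
print(tocase(robot.read_state()['ee_pos']))
E
```

```text
time_s: 35.05
ee_pos: [0.4719, 0.137, 0.0297]
eef_rot: [-180.0, 0.1, 4.9]
contact_force: [-0.5, 0.1, -1.3]
finger_gap: 0.361
35.05 [0.4719 0.137  0.0297] [-1.8e+02  1.0e-01  4.9e+00] [-0.5  0.1 -1.3] 0.361 [  3.  21. 109.  -0.  50.  -2.]
[-0.14183334  0.1183485 ]
```

```bash
python3 -m handwheel '[[[0,0,0.01],[0,0,0],1],[[0,0,0.014],[0,0,0],1],[[0,0,0.014],[0,0,0],0.1],[[0,0,0.014],[0,0,0],0.1],[[0,0,0.014],[0,0,0],0.1],[[0,0,-0.05],[0,0,0],0.1],[[0,0,-0.2],[0,0,0],0.1],[[0,0,-0.36],[0,0,0],0],[[0,0,-0.45],[0,0,0],-0.3],[[0,0,-0.45],[0,0,0],-0.3]]'
python3 - <<'E'
from h import *
st()
f=go(.46,-.15,.17,-10);go(.4716,-.4117,.13,-43,f)
E
```

```text
time_s: 36.05
ee_pos: [0.4756, 0.1373, 0.1702]
eef_rot: [180.0, -0.5, 4.9]
contact_force: [0.9, 0.7, -0.1]
finger_gap: 0.619
36.05 [0.4756 0.1373 0.1702] [180.   -0.5   4.9] [ 0.9  0.7 -0.1] 0.619 [  3.  11. 100.   0.  68.  -2.]
yaw -10 shift [-0.1328, 0.9498, -0.0004] turn [-0.0003, -0.003, 0.0825] rows 5.8 1.7
yaw -43 shift [0.1896, 0.8524, 0.1333] turn [0.0, -0.0, 0.1833] rows 5.3 3.8
```

```bash
python3 -m handwheel '[[[-0.02,0.15,0],[0,0,0.03],-0.3],[[-0.05,0.3,0],[0,0,0.06],-0.3],[[-0.07,0.46,0],[0,0,0.083],-0.3],[[-0.09,0.62,0],[0,0,0.083],-0.3],[[-0.11,0.78,0],[0,0,0.083],-0.3],[[-0.133,0.95,0],[0,0,0.083],-0.3]]' 
python3 -m handwheel '[[[0.04,0.15,0],[0,0,0.04],-0.3],[[0.07,0.31,0],[0,0,0.08],-0.3],[[0.1,0.47,0],[0,0,0.12],-0.3],[[0.14,0.63,0],[0,0,0.16],-0.3],[[0.17,0.79,0.05],[0,0,0.183],-0.3],[[0.19,0.853,0.13],[0,0,0.183],-0.3],[[0.19,0.853,0.13],[0,0,0.183],-0.3]]'
python3 - <<'E'
from h import *
st()
sc=snap('scene','s14.png');cv2.imwrite('pics/s14c.png',cv2.resize(sc['image'][170:330,150:390],(800,533),interpolation=3))
go(.4716,-.4117,.005,-43.5)
E
```

```text
time_s: 36.65
ee_pos: [0.456, -0.1503, 0.1646]
eef_rot: [-180.0, 0.1, -10.1]
contact_force: [0.5, 0.1, 0.1]
finger_gap: 0.649
time_s: 37.35
ee_pos: [0.4658, -0.4121, 0.1213]
eef_rot: [-180.0, 0.4, -43.2]
contact_force: [0.3, 0.8, -0.4]
finger_gap: 0.648
37.35 [ 0.4658 -0.4121  0.1213] [-180.     0.4  -43.2] [ 0.3  0.8 -0.4] 0.648 [-52.  27.  85.  -0.  69.  -8.]
yaw -43.5 shift [0.0178, -0.0083, 0.3933] turn [-0.0003, 0.002, 0.0019] rows 2.4 0.1
```

View pics/s14c.png

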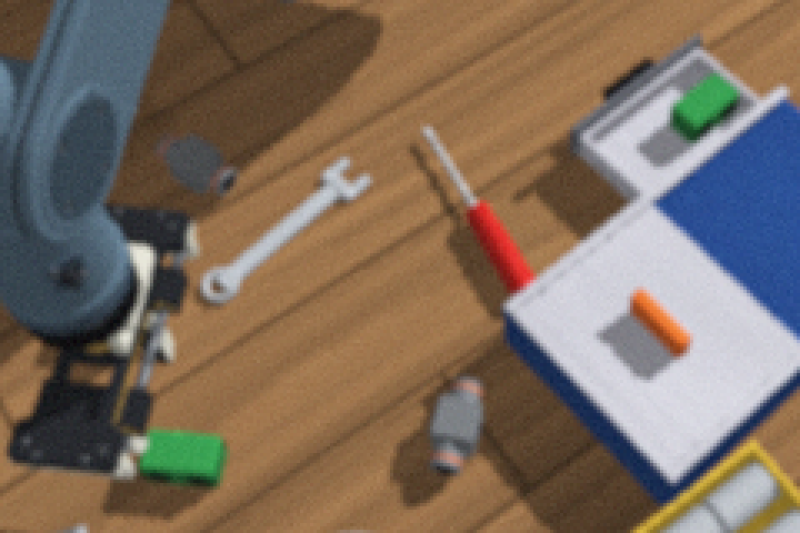

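Clamp A lies in the drawer at crop (705,105). Clamp B is unmoved. Descending on it.

```bash
python3 -m handwheel '[[[0.012,-0.008,0.1],[0,0,0],-0.4],[[0.012,-0.008,0.2],[0,0,0],-0.4],[[0.012,-0.008,0.3],[0,0,0],-0.4],[[0.012,-0.008,0.37],[0,0,0],-0.3],[[0.012,-0.008,0.38],[0,0,0],0.3],[[0.012,-0.008,0.38],[0,0,0],1],[[0.012,-0.008,0.38],[0,0,0],1],[[0.012,-0.008,0.38],[0,0,0],1],[[0.012,-0.008,0.38],[0,0,0],1],[[0.012,-0.008,0.38],[0,0,0],1]]' 35
python3 -m handwheel '[[[0,0,0],[0,0,0],1],[[0,0,0],[0,0,0],1],[[0,0,0],[0,0,0],1]]'
python3 - <<'E'
from h import *
st()
E
```

```text
time_s: 38.4
ee_pos: [0.4735, -0.4123, 0.0144]
eef_rot: [180.0, -0.2, -43.0]
contact_force: [0.0, 1.7, 6.8]
finger_gap: 0.365
time_s: 38.7
ee_pos: [0.4735, -0.4123, 0.0144]
eef_rot: [180.0, -0.2, -43.0]
contact_force: [0.5, 1.2, 6.3]
finger_gap: 0.364
38.7 [ 0.4735 -0.4123  0.0144] [180.   -0.2 -43. ] [0.5 1.2 6.3] 0.364 [-51.  34.  90.   0.  56.  -8.]
```

```bash
python3 -m handwheel '[[[0,0,-0.04],[0,0,0],1],[[0,0,-0.15],[0,0,0],1],[[0,0,-0.3],[0,0,0],1],[[0,0,-0.45],[0,0,0],1],[[0,0,-0.45],[0,0,-0.05],1],[[0,0,-0.45],[0,0,-0.1],1]]'
python3 - <<'E'
from h import *
st()
f=go(.46,-.18,.15,-10)
f=go(*case(-.142,.083-.036),.145,5,f)
E
```

```text
time_s: 39.3
ee_pos: [0.473, -0.4124, 0.1507]
eef_rot: [179.9, -0.2, -25.5]
contact_force: [-0.8, 0.1, -2.1]
finger_gap: 0.363
39.3 [ 0.473  -0.4124  0.1507] [179.9  -0.2 -25.5] [-0.8  0.1 -2.1] 0.363 [-51.  25.  82.  -0.  72. -26.]
yaw -10 shift [-0.3728, -0.6805, -0.0006] turn [0.0009, -0.0012, -0.0862] rows 4.7 1.8
yaw 5 shift [-0.0835, -0.8177, 0.0167] turn [-0.0, 0.0, -0.0833] rows 4.9 1.7
```

```bash
python3 -m handwheel '[[[-0.07,-0.13,0],[0,0,-0.02],1],[[-0.14,-0.26,0],[0,0,-0.04],1],[[-0.22,-0.4,0],[0,0,-0.06],1],[[-0.3,-0.54,0],[0,0,-0.086],1],[[-0.373,-0.68,0],[0,0,-0.086],1],[[-0.373,-0.68,0],[0,0,-0.086],1]]' 
python3 -m handwheel '[[[-0.02,-0.14,0],[0,0,-0.02],1],[[-0.03,-0.28,0],[0,0,-0.04],1],[[-0.045,-0.42,0],[0,0,-0.06],1],[[-0.06,-0.56,0],[0,0,-0.083],1],[[-0.07,-0.7,0],[0,0,-0.083],1],[[-0.083,-0.81,0],[0,0,-0.083],1],[[-0.083,-0.817,0],[0,0,-0.083],1],[[-0.083,-0.817,0],[0,0,-0.083],1]]'
python3 - <<'E'
from h import *
st()
print(tocase(robot.read_state()['ee_pos']));go(*case(-.142,.083-.036),.065,5)
sc=snap('scene');cv2.imwrite('pics/s15.png',cv2.resize(sc['image'][150:260,290:420],(709,600),interpolation=3))
E
```

```text
time_s: 39.9
ee_pos: [0.4591, -0.1734, 0.148]
eef_rot: [-179.9, 0.1, -10.1]
contact_force: [1.1, -0.2, -2.2]
finger_gap: 0.364
time_s: 40.7
ee_pos: [0.4806, 0.0664, 0.1479]
eef_rot: [180.0, -0.0, 4.7]
contact_force: [0.5, -0.4, -1.8]
finger_gap: 0.363
40.7 [0.4806 0.0664 0.1479] [180.   -0.    4.7] [ 0.5 -0.4 -1.8] 0.363 [ -5.  12. 103.  -0.  66. -10.]
[-0.13928479  0.04726119]
yaw 5 shift [-0.0092, 0.0007, 0.2763] turn [0.0003, -0.0002, -0.0018] rows 1.7 0.0
```

View pics/s15.png

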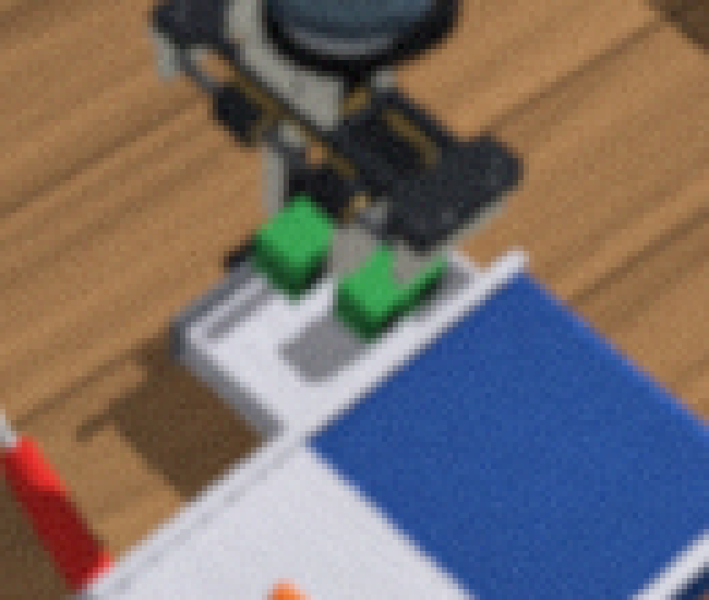

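Run:
```python
from h import *
sc=robot.snapshot('scene')
for p in((342,288),(375,312)): print(tocase(at(sc,(290+p[0]/5.454,150+p[1]/5.454),.052)))
# held B: bottom right corner near end; bottom z = tcp .1479-.0144
for p in((255,245),(295,265),(332,225),(300,198)): print('B top',tocase(at(sc,(290+p[0]/5.454,150+p[1]/5.454),.1475-.0144+.034)))
```

```text
[-0.15225304  0.08982176]
[-0.12837485  0.09218881]
B top [-0.15043121  0.01296788]
B top [-0.12803659  0.01955052]
B top [-0.13342408  0.05105049]
B top [-0.1566322   0.05077258]
```

There is a 15 mm gap to block A's right end, and the drawer's right wall is about 5 mm clear. I'll shift 3 mm left and lower.

```bash
python3 -m handwheel '[[[-0.009,-0.01,0.08],[0,0,0],1],[[-0.009,-0.01,0.18],[0,0,0],1],[[-0.009,-0.01,0.26],[0,0,0],1],[[-0.009,-0.01,0.275],[0,0,0],1],[[-0.009,-0.01,0.275],[0,0,0],1]]'
python3 - <<'E'
from h import *
st()
print(tocase(robot.read_state()['ee_pos']));go(*case(-.142,.050),.035,5)
sc=snap('scene');cv2.imwrite('pics/s16.png',cv2.resize(sc['image'][160:240,310:400],(675,600),interpolation=3))
E
```

```text
time_s: 41.3
ee_pos: [0.4771, 0.0681, 0.0646]
eef_rot: [-180.0, 0.1, 4.5]
contact_force: [0.2, -0.2, -0.6]
finger_gap: 0.358
41.3 [0.4771 0.0681 0.0646] [-1.8e+02  1.0e-01  4.5e+00] [ 0.2 -0.2 -0.6] 0.358 [ -5.  18. 109.  -0.  54. -10.]
[-0.14266721  0.04920049]
yaw 5 shift [0.0024, -0.0027, 0.0987] turn [-0.0, 0.0006, -0.003] rows 0.6 0.1
```

View pics/s16.png

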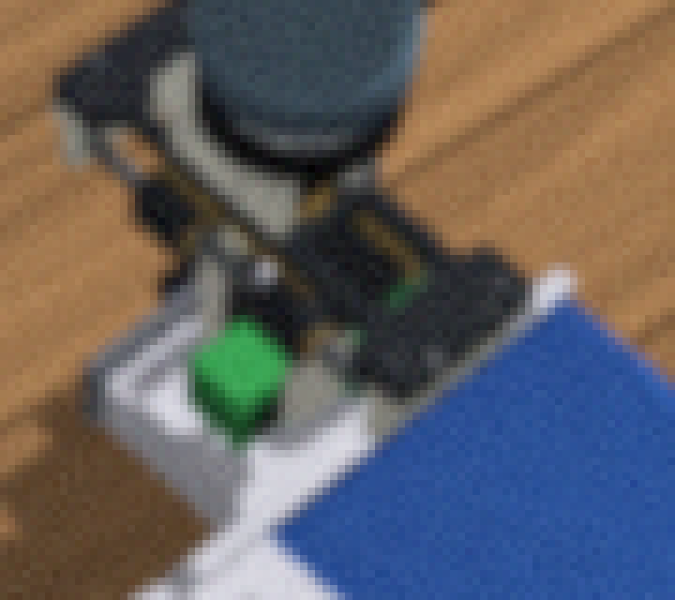

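```bash
python3 -m handwheel '[[[0,0,0.03],[0,0,0],1],[[0,0,0.06],[0,0,0],1],[[0,0,0.085],[0,0,0],1],[[0,0,0.095],[0,0,0],1],[[0,0,0.095],[0,0,0],1]]'
python3 - <<'E'
from h import *
st()
print(tocase(robot.read_state()['ee_pos']))
sc=snap('scene');cv2.imwrite('pics/s17.png',cv2.resize(sc['image'][160:240,310:400],(675,600),interpolation=3))
E
```

```text
time_s: 41.85
ee_pos: [0.4769, 0.0694, 0.0358]
eef_rot: [-180.0, 0.1, 4.6]
contact_force: [0.4, -0.9, -0.7]
finger_gap: 0.363
41.85 [0.4769 0.0694 0.0358] [-1.8e+02  1.0e-01  4.6e+00] [ 0.4 -0.9 -0.7] 0.363 [ -5.  20. 110.  -0.  50. -10.]
[-0.14277921  0.05051013]
```

View pics/s17.png

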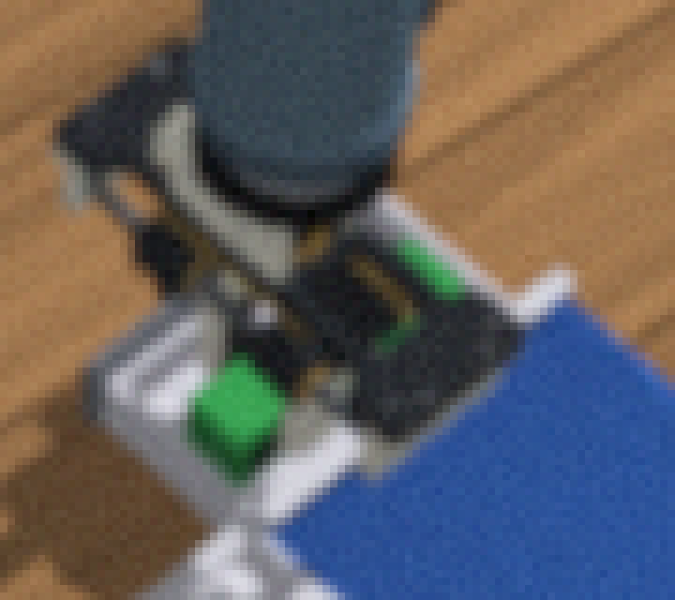

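```bash
python3 -m handwheel '[[[0,0,0.006],[0,0,0],1],[[0,0,0.008],[0,0,0],1],[[0,0,0.008],[0,0,0],0.1],[[0,0,0.008],[0,0,0],0.1],[[0,0,0.008],[0,0,0],0.1],[[0,0,-0.05],[0,0,0],0.1],[[0,0,-0.2],[0,0,0],0.1],[[0,0,-0.36],[0,0,0],0],[[0,0,-0.4],[0,0,0],0],[[0,0,-0.4],[0,0,0],0]]'
python3 - <<'E'
from h import *
st()
go(.33,.0,.16,5)
sc=snap('scene');cv2.imwrite('pics/s18.png',cv2.resize(sc['image'][160:240,310:400],(675,600),interpolation=3))
E
```

```text
time_s: 42.9
ee_pos: [0.4791, 0.0691, 0.1587]
eef_rot: [179.9, -0.3, 4.6]
contact_force: [0.4, -0.0, 0.3]
finger_gap: 0.499
42.9 [0.4791 0.0691 0.1587] [179.9  -0.3   4.6] [ 0.4 -0.   0.3] 0.499 [ -5.  11. 102.  -0.  67. -10.]
yaw 5 shift [-0.5136, 0.1901, -0.0069] turn [0.0003, -0.0018, -0.0024] rows 3.3 0.1
```

View pics/s18.png

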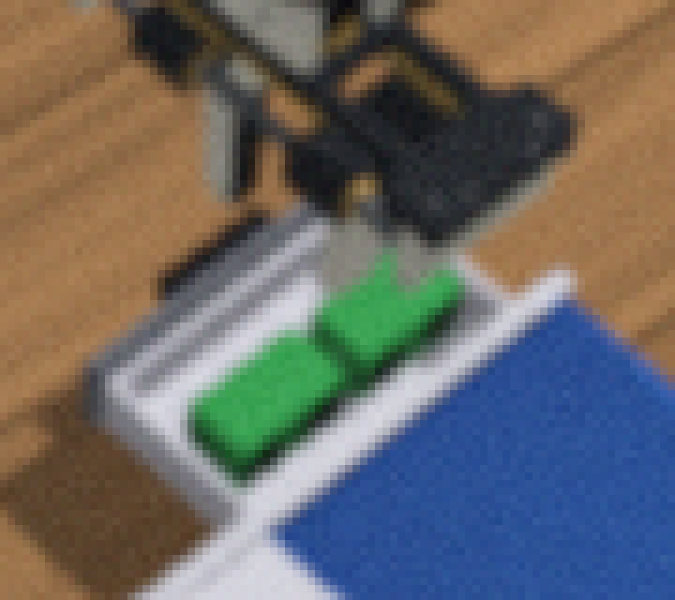

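Both blocks lie flat side by side in the drawer. Now I'll close the fingers and position them in front of the pull.

```bash
python3 - <<'E'
from h import *
go(*case(-.262,.083),.16,5)
E
python3 -m handwheel '[[[0,0,0],[0,0,0],1],[[0,0,0],[0,0,0],1],[[-0.14,-0.03,0],[0,0,0],1],[[-0.28,-0.06,0],[0,0,0],1],[[-0.39,-0.09,0],[0,0,0],1],[[-0.39,-0.09,0],[0,0,0],1],[[-0.39,-0.09,0],[0,0,0],1]]' 30
python3 - <<'E'
from h import *
st();print(tocase(robot.read_state()['ee_pos']));go(*case(-.262,.083),.028,5)
E
```

```text
yaw 5 shift [-0.4006, -0.106, -0.0116] turn [0.0001, -0.0005, -0.0024] rows 2.5 0.1
time_s: 43.65
ee_pos: [0.3582, 0.0869, 0.1559]
eef_rot: [-180.0, 0.0, 4.6]
contact_force: [0.8, -0.3, -0.2]
finger_gap: 0.005
43.65 [0.3582 0.0869 0.1559] [-180.     0.     4.6] [ 0.8 -0.3 -0.2] 0.005 [ -4.  -1. 116.  -0.  65.  -8.]
[-0.25948205  0.07834111]
yaw 5 shift [-0.0083, -0.0154, 0.4263] turn [-0.0, 0.0002, -0.0023] rows 2.6 0.0
```

```bash
python3 -m handwheel '[[[-0.008,-0.015,0.1],[0,0,0],1],[[-0.008,-0.015,0.22],[0,0,0],1],[[-0.008,-0.015,0.34],[0,0,0],1],[[-0.008,-0.015,0.42],[0,0,0],1],[[-0.008,-0.015,0.425],[0,0,0],1],[[-0.008,-0.015,0.425],[0,0,0],1]]'
python3 - <<'E'
from h import *
st();print(tocase(robot.read_state()['ee_pos']))
snap('scene','s19.png')
E
```

```text
time_s: 44.25
ee_pos: [0.3564, 0.0909, 0.0286]
eef_rot: [-180.0, 0.1, 4.5]
contact_force: [0.0, 0.2, -0.3]
finger_gap: 0.003
44.25 [0.3564 0.0909 0.0286] [-1.8e+02  1.0e-01  4.5e+00] [ 0.   0.2 -0.3] 0.003 [ -3.  11. 126.  -0.  44.  -8.]
[-0.26088656  0.08248891]
```

View pics/s19.png

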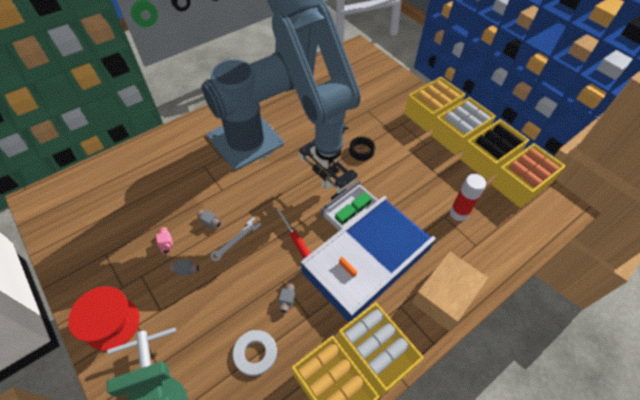

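```bash
python3 -m handwheel '[[[0.05,0,0],[0,0,0],1],[[0.09,0,0],[0,0,0],1],[[0.12,0,0],[0,0,0],1],[[0.15,0,0],[0,0,0],1],[[0.18,0,0],[0,0,0],1],[[0.22,0,0],[0,0,0],1],[[0.26,0,0],[0,0,0],1],[[0.30,0,0],[0,0,0],1],[[0.34,0,0],[0,0,0],1],[[0.34,0,0],[0,0,0],1]]'
python3 - <<'E'
from h import *
st();print(tocase(robot.read_state()['ee_pos']))
sc=snap('scene');cv2.imwrite('pics/s20.png',cv2.resize(sc['image'][150:260,290:420],(709,600),interpolation=3))
E
```

```text
time_s: 45.3
ee_pos: [0.4604, 0.0992, 0.0291]
eef_rot: [180.0, -0.2, 4.6]
contact_force: [-0.4, 0.8, -0.2]
finger_gap: 0.003
45.3 [0.4604 0.0992 0.0291] [180.   -0.2   4.6] [-0.4  0.8 -0.2] 0.003 [ -1.  20. 112.  -0.  48.  -6.]
[-0.15657314  0.08163315]
```

View pics/s20.png

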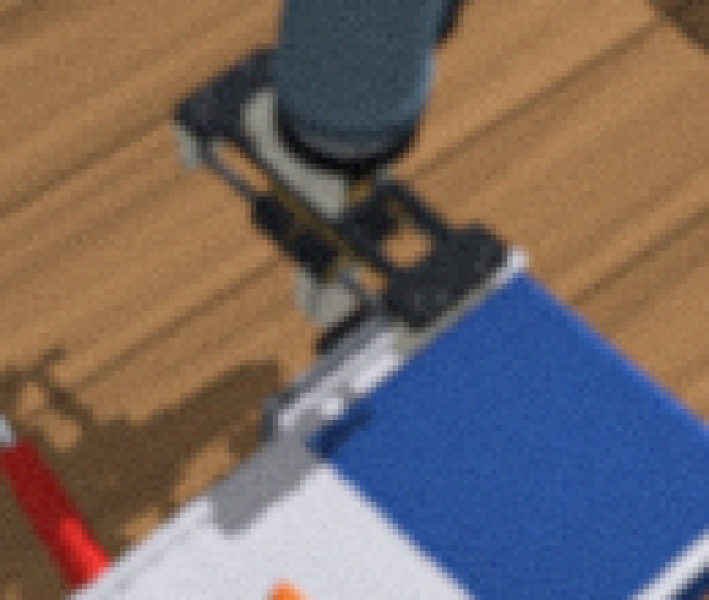

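```bash
python3 -m handwheel '[[[0.015,0,0],[0,0,0],1],[[0.03,0,0],[0,0,0],1],[[0.04,0,0],[0,0,0],1],[[0.05,0,0],[0,0,0],1],[[0.05,0,0],[0,0,0],1]]'
python3 - <<'E'
from h import *
st();print(tocase(robot.read_state()['ee_pos']))
E
```

```text
time_s: 45.85
ee_pos: [0.4729, 0.1004, 0.029]
eef_rot: [180.0, -0.0, 4.6]
contact_force: [0.4, -0.1, -0.8]
finger_gap: 0.008
45.85 [0.4729 0.1004 0.029 ] [180.   -0.    4.6] [ 0.4 -0.1 -0.8] 0.008 [ -1.  21. 110.   0.  49.  -6.]
[-0.14397408  0.08180463]
```

```bash
python3 -m handwheel '[[[0.015,0,0],[0,0,0],1],[[0.03,0,0],[0,0,0],1],[[0.035,0,0],[0,0,0],1],[[0.035,0,0],[0,0,0],1]]'
python3 - <<'E'
from h import *
st();print(tocase(robot.read_state()['ee_pos']))
sc=snap('scene');cv2.imwrite('pics/s21.png',cv2.resize(sc['image'][150:260,290:420],(709,600),interpolation=3))
E
```

```text
time_s: 46.25
ee_pos: [0.482, 0.1013, 0.0289]
eef_rot: [-180.0, 0.1, 4.6]
contact_force: [-4.8, -0.7, 3.0]
finger_gap: 0.003
46.25 [0.482  0.1013 0.0289] [-1.8e+02  1.0e-01  4.6e+00] [-4.8 -0.7  3. ] 0.003 [ -1.  22. 109.  -0.  50.  -6.]
[-0.1348437   0.08183265]
```

View pics/s21.png

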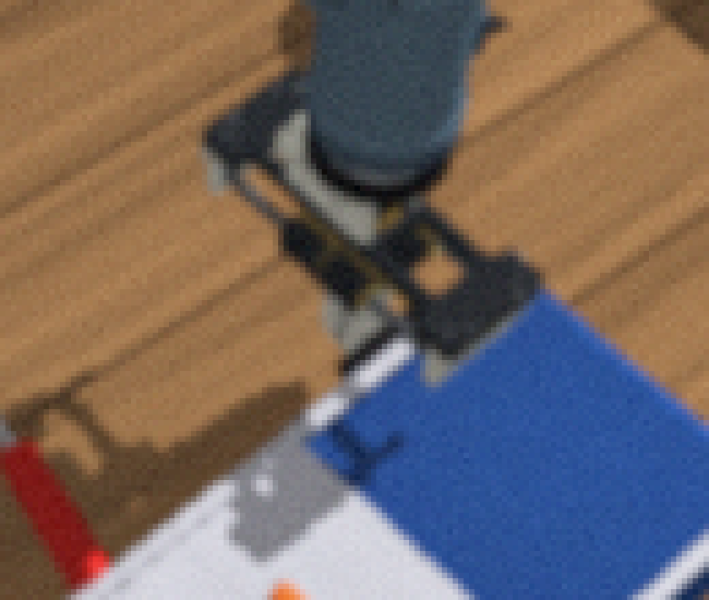

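```bash
python3 -m handwheel '[[[0.01,0,0],[0,0,0],1],[[0.02,0,0],[0,0,0],1],[[0.02,0,0],[0,0,0],1],[[0.02,0,0],[0,0,0],1]]'
python3 - <<'E'
from h import *
st();print(tocase(robot.read_state()['ee_pos']))
E
```

```text
time_s: 46.7
ee_pos: [0.482, 0.1014, 0.0285]
eef_rot: [180.0, 0.8, 4.6]
contact_force: [-20.8, -3.2, 19.0]
finger_gap: 0.004
46.7 [0.482  0.1014 0.0285] [180.    0.8   4.6] [-20.8  -3.2  19. ] 0.004 [ -1.  22. 108.  -0.  50.  -6.]
[-0.13490273  0.08198921]
```

The drawer is at its hard stop: 21 N and no further travel. Backing off and up, then I'll check everything.

```bash
python3 -m handwheel '[[[-0.05,0,0],[0,0,0],1],[[-0.15,0,0],[0,0,0],1],[[-0.2,0,-0.1],[0,0,0],1],[[-0.2,0,-0.25],[0,0,0],1],[[-0.2,0,-0.4],[0,0,0],1],[[-0.2,0.16,-0.5],[0,0,0],1],[[-0.2,0.32,-0.5],[0,0,0],1],[[-0.2,0.48,-0.5],[0,0,0],1],[[-0.2,0.64,-0.5],[0,0,0],1],[[-0.2,0.8,-0.5],[0,0,0],1]]'
python3 - <<'E'
from h import *
st()
sc=snap('scene','s22.png');cv2.imwrite('pics/s22c.png',cv2.resize(sc['image'][180:320,295:445],(640,600),interpolation=3))
t=snap('top','t22.png');cv2.imwrite('pics/t22c.png',cv2.resize(t['image'][85:220,245:395],(666,600),interpolation=3))
E
```

```text
time_s: 47.7
ee_pos: [0.4491, -0.1449, 0.1798]
eef_rot: [179.9, -0.2, 4.6]
contact_force: [1.2, -0.4, 0.5]
finger_gap: 0.008
47.7 [ 0.4491 -0.1449  0.1798] [179.9  -0.2   4.6] [ 1.2 -0.4  0.5] 0.008 [-31.   8. 102.   0.  70. -36.]
```

View pics/s22c.png

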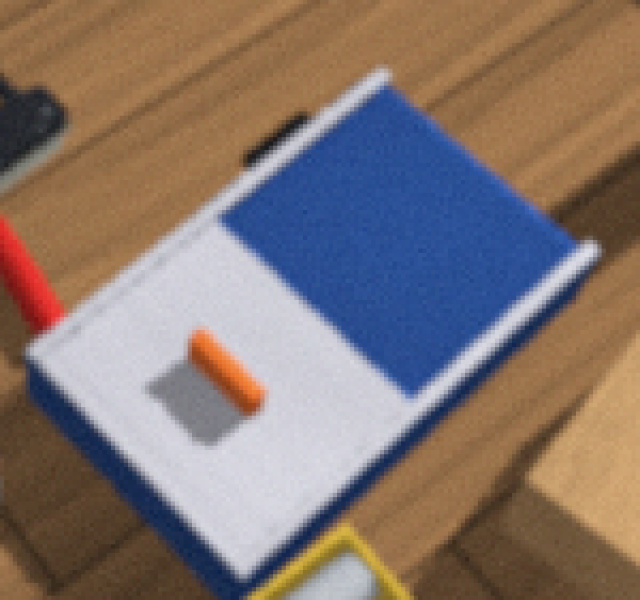

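View pics/t22c.png

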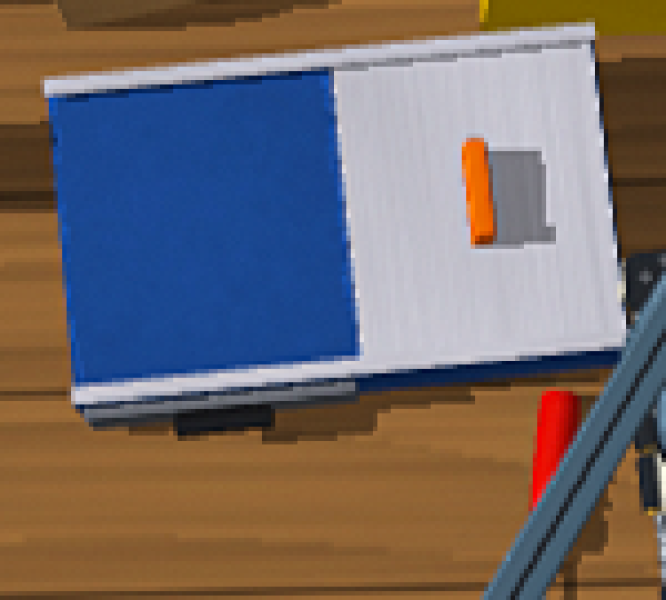

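View pics/t22.png

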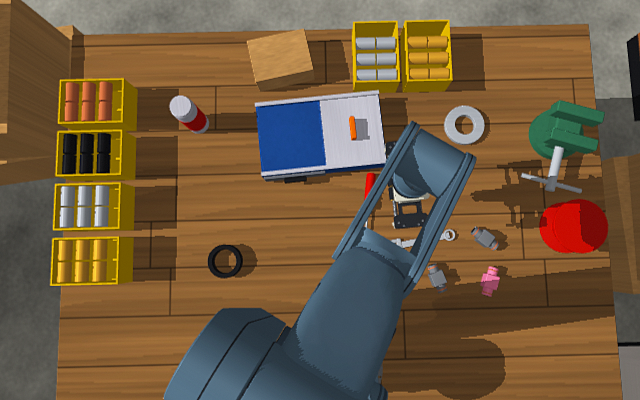

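Run:
```python
from h import *
t=robot.snapshot('top');T=lambda p,z:np.round(tocase(at(t,(245+p[0]/4.444,85+p[1]/4.444),z))*1000,1)
print('pull front',T((180,437),.036),T((272,426),.036)); print('cover left edge',T((335,75),.064),T((358,355),.064))
print('cover right',T((592,45),.064),T((622,335),.064))
```

```text
pull front [-120.3  110.1] [-119.8   53.8]
cover left edge [86.1 -7.9] [-87.1  -2.9]
cover right [  87.5 -165.5] [ -92.5 -161.3]
```

The pull front measures case x = -120 mm, against -122 expected when home. The cover spans y = -163 to -5 mm, against -164 to -4 expected when shut. The arm is clear, so I'm handing in.

Run:
```python
from h import *
print(robot.hand_in()); st()
```

```text
the job is handed in; nothing more can be done
None
the job is handed in; nothing more can be done
```

I packed the kit and handed it in after about 48 s of the 192 s allowed. No verdict was reported.

- **Valves:** There were two brass valves on the bench. I slid the cover open, laid both flat end to end in the compartment, and slid the cover shut until it hit its stop.
- **Clamps:** Both green blocks are flat side by side in the drawer, and I pushed the drawer home until it hit its stop at 21 N.
- **Last checks:** The drawer pull front measured 120 mm ahead of the case centre, against about 122 mm expected when home. The cover edges were within about 1.5 mm of shut on average. The robot was touching nothing.
- **Left alone:** I did not touch the grey and pink look-alikes, and the other bench items look unmoved in the pictures. The screwdriver and wrench were partly hidden by the arm in the last top view.
- **What went wrong:** I misread the first clamp's direction and gripped it by its length. A cross-grip there would have touched the flange, so I set it down on free bench and regripped it across.

With the cover and drawer shut, the contents no longer show. Their final positions rest on the pictures taken just before closing.

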